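Deal control modules into two sloping trays

ROBOT

A 7-joint arm with a two-finger parallel gripper is mounted at the origin on the work surface. World frame = base frame: x ahead of the robot, y to its left, z up, the work surface at z = 0. Lengths are in m, angles in rad, forces in N, time in s.
With the tool pointing down it reaches from about 0.35 to 0.9 m from the base axis. Payload 8.1 kg.
Tool frame: the origin (TCP) lies at the very end of the fingers, on their centre line; the grasp point (between the pads) lies 19 mm behind it (arm.grip_depth is the distance from the TCP to the grasp point, in m); x points along the fingers, z is the direction in which the jaws open and shut, and the axes are right-handed (so a half turn about x gives the same grasp; the last joint's range is limited). The gripper opens to 92 mm and grips with 3 to 60 N. Pads are 19 mm wide; open, the fingers measure 130 mm over their backs; the gripper's body (75 mm by 190 mm) begins 47 mm behind the grasp point.
Start: joints at [-1.253, 0.434, 0.025, 1.573, -0.012, 1.134, -0.075], TCP at [0.255, 0.57, 0.227] pointing down, gripper open.
Joint ranges: [-2.62, 2.62], [-0.44, 2.09], [-1.27, 1.32], [0.08, 2.57], [-1.32, 4.46], [0.12, 2], [-2.74, 2.74]. Speed limits (rad/s): [2.22, 2.22, 3.01, 3.01, 3.14, 3.14, 3.14].

INTERFACE

Orientations are given as a rotation vector (axis times angle).
In Python, from cell import status, cams, arm gives the robot as it stands. The module is installed in compiled form; this text tells all that it offers.
- The arm moves only by the tool step_arm, never from a script. Its argument "rows" is a list of rows, each a list of 7 numbers: the gripper command: -1 is fully open, 1 is shut, values between are in proportion, then the shift along the tool's x, y, z as a fraction of full scale, then the turn, a rotation vector about the tool's x, y, z as a fraction of full scale. In form: [[grip, x, y, z, rx, ry, rz], ...]. A call has 1 to 12 rows; each row is the pose to reach, as a shift and turn from the pose commanded when the call began, along the tool's axes at that moment; what a row does not reach only later rows make up. Full scale, the value 1, is 80 cm for a shift and 60 degrees for a turn. A row lasts 1/12 s, in which the tool goes at most 41.7 mm and 7.16 degrees, less where a joint would pass 70% of its speed; a pose out of reach is approached as far as the arm can. A call with a number of a shift or a turn outside -1 to 1 is refused whole. A call with a gripper value outside its range is refused whole. The fingers move at their own pace and stop on an object; "newtons" is the grip in N (left out, the last holds). Time passes only in rows, so rows that repeat a pose let the fingers close. It gives the time, the measured TCP pose, the force and the opening at its end, in the units of the state.
- status.observe(): the state, without advancing time (a new reading comes with each control period).
- cams.get_image(name): name is "side" or "top" or "wrist"; returns a dict with "pixels" (420x560x3 uint8, red, green, blue), "range_z" (420x560 float32, m along the optical axis (not along the pixel's ray), 0 where there is no reading), "camera_matrix" (3x3 intrinsics, pixels), "eye" and "attitude" of the camera in the world; the wrist camera has in their place "tool_from_camera" (4x4, takes a point from camera to tool coordinates, whose origin is the TCP and whose axes are the tool frame's). Camera axes: x right, y down, z forward; pixel columns grow to the right and rows downward; lengths in m; the calibration is good to about 2 mm. A picture is of the moment at which its call begins: read the wrist's pose just before it.
- arm.sign_off(): hands the job in, once; it reports no verdict.
The state is a dict: "clock": time; "joints": joint angles; "dq": joint speeds; "joint_efforts": joint torques, N m; "position": TCP position; "ee_rot": TCP orientation; "force": force on the tool from outside, world axes, zero at the start; "ft_torque": the same for the moment, N m; "width": opening from 0.0 (shut) to 1.0 (fully open).
Only numpy, scipy, OpenCV 4.12 (cv2) and the standard library are available. Lean on these libraries where they do the work, as an engineer would, in place of code of your own. Each camera call takes 0.05 s, during which the arm holds its last target.

TASK

Deal the four green modules from the grey carrier into the two sloping trays, one at a time and in turn, blue tray first (blue, yellow, blue, yellow), so that each tray holds two, one per lane. Set each module flat on the deck and, before dealing the next, slide it down its lane until it has pushed the red catch fully home, firmly but without squashing the spring behind it. Leave everything else on the table where it is.

Things in the scene. Friction and masses are not known exactly. Their poses are not given: they have to be found in the camera images.
- module_a: one of four identical plug-in modules: green block with a black band round its foot and a white spot on top, 45 mm long (own x) x 24 mm wide (own y) x 50 mm high (own z), 80 g; origin at the centre of its underside. Starts upright on the carrier's floor, own x within 25 degrees of the carrier's x. Either end may lead.
- module_b: one of four identical plug-in modules: green block with a black band round its foot and a white spot on top, 45 mm long (own x) x 24 mm wide (own y) x 50 mm high (own z), 80 g; origin at the centre of its underside. Starts upright on the carrier's floor, own x within 25 degrees of the carrier's x. Either end may lead.
- module_c: one of four identical plug-in modules: green block with a black band round its foot and a white spot on top, 45 mm long (own x) x 24 mm wide (own y) x 50 mm high (own z), 80 g; origin at the centre of its underside. Starts upright on the carrier's floor, own x within 25 degrees of the carrier's x. Either end may lead.
- module_d: one of four identical plug-in modules: green block with a black band round its foot and a white spot on top, 45 mm long (own x) x 24 mm wide (own y) x 50 mm high (own z), 80 g; origin at the centre of its underside. Starts upright on the carrier's floor, own x within 25 degrees of the carrier's x. Either end may lead.
- blue_tray: blue sloping tray, fixed, 160 mm wide. Origin at table level under it; own x level, to the high end (robot side); z up. Deck rises 30 deg along +x (normal leans 30 deg to -x), 148 mm long, low end at x -45, z 16 mm. Lanes up the slope at own y -37 (left, seen from robot) and +37 mm (right). A 10 mm bar crosses 98 mm off the deck, 140 mm up the slope: a gripper pointing straight down hits it, come in square to the deck
- blue_left_seat (a point): point on the blue tray's deck, left lane, 54.5 mm up the slope from its low end. A module fully home lies flat, long side along the lane, its underside centre within 8 mm of here up or down the slope: each lane's end stop is set differently, unmeasured. Set down 22 mm up the slope from here a module clears the catch. Lane guides: 8 mm high, 32 mm apart, 6 to 130 mm up the slope
- blue_left_catch (a joint): red catch block of the blue tray's left lane, 22 mm wide, 10 mm long, 23 mm high; slides down the slope when a module pushes it. 0 = out (start), 0.008 m = fully home against that lane's spring-backed end stop. Stays where it is left. Takes about 8 N to move (up to 12 N with the module's drag); at the stop the force rises on, 8 N per mm
- blue_right_seat (a point): point on the blue tray's deck, right lane, 54.5 mm up the slope from its low end. A module fully home lies flat, long side along the lane, its underside centre within 8 mm of here up or down the slope: each lane's end stop is set differently, unmeasured. Set down 22 mm up the slope from here a module clears the catch. Lane guides: 8 mm high, 32 mm apart, 6 to 130 mm up the slope
- blue_right_catch (a joint): red catch block of the blue tray's right lane, 22 mm wide, 10 mm long, 23 mm high; slides down the slope when a module pushes it. 0 = out (start), 0.008 m = fully home against that lane's spring-backed end stop. Stays where it is left. Takes about 8 N to move (up to 12 N with the module's drag); at the stop the force rises on, 8 N per mm
- yellow_tray: yellow sloping tray, fixed, 160 mm wide. Origin at table level under it; own x level, to the high end (robot side); z up. Deck rises 30 deg along +x (normal leans 30 deg to -x), 148 mm long, low end at x -45, z 16 mm. Lanes up the slope at own y -37 (left, seen from robot) and +37 mm (right). A 10 mm bar crosses 98 mm off the deck, 140 mm up the slope: a gripper pointing straight down hits it, come in square to the deck
- yellow_left_seat (a point): point on the yellow tray's deck, left lane, 54.5 mm up the slope from its low end. A module fully home lies flat, long side along the lane, its underside centre within 8 mm of here up or down the slope: each lane's end stop is set differently, unmeasured. Set down 22 mm up the slope from here a module clears the catch. Lane guides: 8 mm high, 32 mm apart, 6 to 130 mm up the slope
- yellow_left_catch (a joint): red catch block of the yellow tray's left lane, 22 mm wide, 10 mm long, 23 mm high; slides down the slope when a module pushes it. 0 = out (start), 0.008 m = fully home against that lane's spring-backed end stop. Stays where it is left. Takes about 8 N to move (up to 12 N with the module's drag); at the stop the force rises on, 8 N per mm
- yellow_right_seat (a point): point on the yellow tray's deck, right lane, 54.5 mm up the slope from its low end. A module fully home lies flat, long side along the lane, its underside centre within 8 mm of here up or down the slope: each lane's end stop is set differently, unmeasured. Set down 22 mm up the slope from here a module clears the catch. Lane guides: 8 mm high, 32 mm apart, 6 to 130 mm up the slope
- yellow_right_catch (a joint): red catch block of the yellow tray's right lane, 22 mm wide, 10 mm long, 23 mm high; slides down the slope when a module pushes it. 0 = out (start), 0.008 m = fully home against that lane's spring-backed end stop. Stays where it is left. Takes about 8 N to move (up to 12 N with the module's drag); at the stop the force rises on, 8 N per mm
- blue_left_buffer (a joint): stiff spring behind the red catch of the blue tray's left lane: 0 = relaxed, grows as the catch is pushed, 8 N per mm; it springs back when let go. Squeezed over 4 mm (32 N) it is damaged; 12 to 25 N of push is plenty to bring the catch home
- blue_right_buffer (a joint): stiff spring behind the red catch of the blue tray's right lane: 0 = relaxed, grows as the catch is pushed, 8 N per mm; it springs back when let go. Squeezed over 4 mm (32 N) it is damaged; 12 to 25 N of push is plenty to bring the catch home
- yellow_left_buffer (a joint): stiff spring behind the red catch of the yellow tray's left lane: 0 = relaxed, grows as the catch is pushed, 8 N per mm; it springs back when let go. Squeezed over 4 mm (32 N) it is damaged; 12 to 25 N of push is plenty to bring the catch home
- yellow_right_buffer (a joint): stiff spring behind the red catch of the yellow tray's right lane: 0 = relaxed, grows as the catch is pushed, 8 N per mm; it springs back when let go. Squeezed over 4 mm (32 N) it is damaged; 12 to 25 N of push is plenty to bring the catch home
- carrier: grey open carrier, 170 mm (own x) x 190 mm (own y), walls 5 mm thick and 14 mm high, floor 5 mm above the table, fixed; origin at the centre of its underside. Holds the four modules two by two, about 74 mm apart along x and 90 mm apart along y
- end_clamp: small grey end clamp, 14 x 14 x 21 mm with a steel screw on top, standing in the middle of the carrier; bystander; origin at the centre of its underside
- fuse_block: white fuse block, 18 x 50 x 20 mm (with a small glass tube on top), on the table just beyond the low end of the blue tray; bystander; origin at the centre of its underside
- terminal_strip: grey terminal strip, 20 x 70 x 16 mm, with five brass screws, on the table just beyond the low end of the yellow tray; bystander; origin at the centre of its underside
- screwdriver: black-handled screwdriver 180 mm long, lying on the table at the far right; bystander; origin at its middle near the table
- cleaner: closed can, 52 mm diameter, 130 mm high, beyond the trays; bystander; origin at the centre of its underside
Not all that is in view belongs to the job. Leave any brown look-alike of the module_a alone. Leave any brown or orange look-alike of the module_d alone.

How it is judged:
On the way, in this order (a step that is already met when the one before it is completed fails the run):
1. one module is home in the blue tray, the other three not yet dealt (((distance between any of module_a, module_b, module_c, module_d and blue_left_seat below 0.014 m and value of joint blue_left_catch above 0.0065 m) or (distance between any of module_a, module_b, module_c, module_d and blue_right_seat below 0.014 m and value of joint blue_right_catch above 0.0065 m)) and value of joint any of blue_left_catch, blue_right_catch below 0.004 m and ((horizontal distance between each of module_a, module_b, module_c and blue_tray above 0.08 m and horizontal distance between each of module_a, module_b, module_c and yellow_tray above 0.08 m) or (horizontal distance between each of module_a, module_b, module_d and blue_tray above 0.08 m and horizontal distance between each of module_a, module_b, module_d and yellow_tray above 0.08 m) or (horizontal distance between each of module_a, module_c, module_d and blue_tray above 0.08 m and horizontal distance between each of module_a, module_c, module_d and yellow_tray above 0.08 m) or (horizontal distance between each of module_b, module_c, module_d and blue_tray above 0.08 m and horizontal distance between each of module_b, module_c, module_d and yellow_tray above 0.08 m))), for 0.2 s.
2. one module is home in each tray, the other two not yet dealt (((distance between any of module_a, module_b, module_c, module_d and blue_left_seat below 0.014 m and value of joint blue_left_catch above 0.0065 m) or (distance between any of module_a, module_b, module_c, module_d and blue_right_seat below 0.014 m and value of joint blue_right_catch above 0.0065 m)) and value of joint any of blue_left_catch, blue_right_catch below 0.004 m and ((distance between any of module_a, module_b, module_c, module_d and yellow_left_seat below 0.014 m and value of joint yellow_left_catch above 0.0065 m) or (distance between any of module_a, module_b, module_c, module_d and yellow_right_seat below 0.014 m and value of joint yellow_right_catch above 0.0065 m)) and value of joint any of yellow_left_catch, yellow_right_catch below 0.004 m and ((horizontal distance between each of module_a, module_b and blue_tray above 0.08 m and horizontal distance between each of module_a, module_b and yellow_tray above 0.08 m) or (horizontal distance between each of module_a, module_c and blue_tray above 0.08 m and horizontal distance between each of module_a, module_c and yellow_tray above 0.08 m) or (horizontal distance between each of module_a, module_d and blue_tray above 0.08 m and horizontal distance between each of module_a, module_d and yellow_tray above 0.08 m) or (horizontal distance between each of module_b, module_c and blue_tray above 0.08 m and horizontal distance between each of module_b, module_c and yellow_tray above 0.08 m) or (horizontal distance between each of module_b, module_d and blue_tray above 0.08 m and horizontal distance between each of module_b, module_d and yellow_tray above 0.08 m) or (horizontal distance between each of module_c, module_d and blue_tray above 0.08 m and horizontal distance between each of module_c, module_d and yellow_tray above 0.08 m))), for 0.2 s.
3. two modules are home in the blue tray, one in the yellow tray, the last not yet dealt (distance between any of module_a, module_b, module_c, module_d and blue_left_seat below 0.014 m and value of joint each of blue_left_catch, blue_right_catch above 0.0065 m and distance between any of module_a, module_b, module_c, module_d and blue_right_seat below 0.014 m and ((distance between any of module_a, module_b, module_c, module_d and yellow_left_seat below 0.014 m and value of joint yellow_left_catch above 0.0065 m) or (distance between any of module_a, module_b, module_c, module_d and yellow_right_seat below 0.014 m and value of joint yellow_right_catch above 0.0065 m)) and value of joint any of yellow_left_catch, yellow_right_catch below 0.004 m and ((horizontal distance between module_a and blue_tray above 0.08 m and horizontal distance between module_a and yellow_tray above 0.08 m) or (horizontal distance between module_b and blue_tray above 0.08 m and horizontal distance between module_b and yellow_tray above 0.08 m) or (horizontal distance between module_c and blue_tray above 0.08 m and horizontal distance between module_c and yellow_tray above 0.08 m) or (horizontal distance between module_d and blue_tray above 0.08 m and horizontal distance between module_d and yellow_tray above 0.08 m))), for 0.2 s.
At the end, for the whole second after the job is handed in: Each of the four lanes holds one module, its underside centre within 14 mm of the lane's seat point and lying flat on the deck (tilted 30 degrees from upright, within about 5), with its catch pushed at least 6.5 of 8 mm; all modules at rest and released (distance between any of module_a, module_b, module_c, module_d and blue_left_seat below 0.014 m and value of joint each of blue_left_catch, blue_right_catch, yellow_left_catch, yellow_right_catch above 0.0065 m and distance between any of module_a, module_b, module_c, module_d and blue_right_seat below 0.014 m and distance between any of module_a, module_b, module_c, module_d and yellow_left_seat below 0.014 m and distance between any of module_a, module_b, module_c, module_d and yellow_right_seat below 0.014 m and linear speed of each of module_a, module_b, module_c, module_d below 0.02 m/s and angle between module_a's own z axis and vertical between 0.43 and 0.62 rad and angle between module_b's own z axis and vertical between 0.43 and 0.62 rad and angle between module_c's own z axis and vertical between 0.43 and 0.62 rad and angle between module_d's own z axis and vertical between 0.43 and 0.62 rad); the robot touches nothing.
It fails at once if a bystander (clamp, fuse block, terminal strip, screwdriver or can) is moved more than 30 mm (distance of any of end_clamp, fuse_block, terminal_strip, screwdriver, cleaner from where it was at the start of the episode above 0.03 m).
It fails at once if the spring behind a catch is squeezed by more than 4 mm (32 N) (value of joint any of blue_left_buffer, blue_right_buffer, yellow_left_buffer, yellow_right_buffer above 0.004 m).
It also fails if it takes over 72 s, if anything falls off the work surface, if the arm or the gripper's body presses on something with over 40 N, if the wrist force passes 120 N, or if a joint passes its speed limit or range.

## Working session

There is one attempt and no reset: what is moved stays moved. The work goes in short steps, Python scripts to look and compute and a tool call to move; the robot and the scene stay as the last step left them, time stands still between calls to the robot, and variables do not carry over. Pictures are saved under pics/ and viewed, and the job is handed in when it is done.

Besides the shell and the picture viewer there is one more tool, called as name(argument=value, ...) on one line, values as JSON. step_arm: Moves the arm, as the interface text tells. Its arguments: {"type":"object","properties":{"rows":{"type":"array","items":{"type":"array","items":{"type":"number"}}},"newtons":{"type":"number"}},"required":["rows"]}

```bash
mkdir -p pics; ls
python3 - <<'E'
from cell import status,cams,arm
import cv2,numpy as np
print(status.observe())
print(arm.grip_depth)
for n in ["side","top","wrist"]:
    d=cams.get_image(n)
    cv2.imwrite(f"pics/{n}0.png",d["pixels"][:,:,::-1])
    np.savez(f"{n}0.npz",**d)
    print(n,{k:np.round(v,4).tolist() for k,v in d.items() if k not in("pixels","range_z")})
E
```

```text
pics
{'clock': 0.0, 'joints': array([-1.25264084,  0.4352276 ,  0.02496009,  1.57409391, -0.01159136,
        1.13400146, -0.07508224]), 'dq': array([-0.00218534,  0.00145994,  0.00143058, -0.00011392,  0.00023658,
       -0.00035037, -0.00150561]), 'joint_efforts': array([ 1.10269655e-03, -6.67849874e+01,  9.85529087e-01, -3.14477956e+01,
       -6.05331617e-02,  4.23196005e-02,  1.38048636e-04]), 'position': array([0.25512015, 0.56999821, 0.22594319]), 'ee_rot': array([-0.89487238,  1.38065153,  0.89325906]), 'force': array([-0.57784463, -1.02959643, -0.19235303]), 'ft_torque': array([-0.05560915, -0.00407144, -0.00063902]), 'width': 0.9988723826349168}
0.0188
side {'camera_matrix': [[481.0891, 0.0, 290.5099], [0.0, 481.0891, 212.0051], [0.0, 0.0, 1.0]], 'eye': [0.3594, -0.784, 0.8765], 'attitude': [-2.3941, 0.2781, -0.1183]}
top {'camera_matrix': [[398.7916, 0.0, 287.4392], [0.0, 398.7916, 210.2853], [0.0, 0.0, 1.0]], 'eye': [0.3704, -0.0739, 0.9701], 'attitude': [-2.1649, 2.1069, -0.201]}
wrist {'camera_matrix': [[345.1909, 0.0, 278.9607], [0.0, 345.1909, 215.1204], [0.0, 0.0, 1.0]], 'tool_from_camera': [[0.0012, -0.2719, 0.9623, -0.1594], [-0.0008, -0.9623, -0.2719, 0.0732], [1.0, -0.0005, -0.0013, 0.0001], [0.0, 0.0, 0.0, 1.0]]}
```

View pics/side0.png

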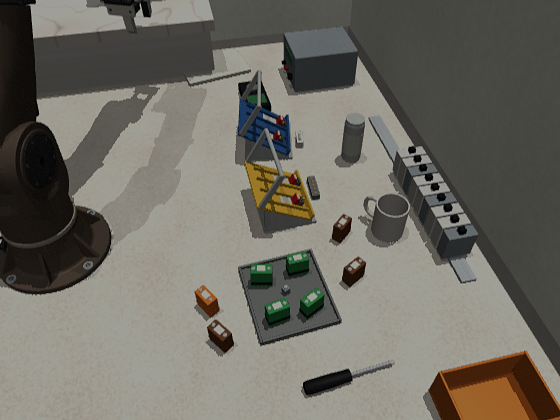

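View pics/top0.png

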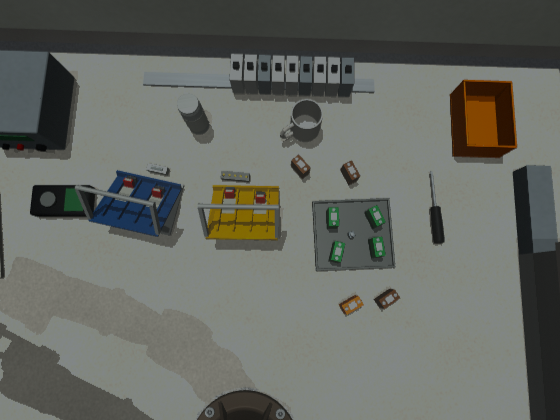

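View pics/wrist0.png

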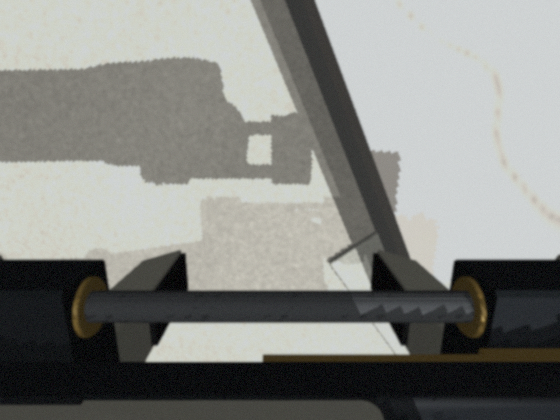

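```bash
cat > h.py <<'E'
import numpy as np,cv2
from scipy.spatial.transform import Rotation as R
from scipy.optimize import minimize
def cloud(d,T=None):
    z=d["range_z"];K=d["camera_matrix"];v,u=np.mgrid[:420,:560]
    p=np.stack([(u-K[0,2])/K[0,0]*z,(v-K[1,2])/K[1,1]*z,z],-1)
    if T is None: return p@R.from_rotvec(d["attitude"]).as_matrix().T+d["eye"]
    return p@T[:3,:3].T+T[:3,3]
def proj(d,P):
    q=(np.asarray(P)-d["eye"])@R.from_rotvec(d["attitude"]).as_matrix()
    return q[:,:2]/q[:,2:]*d["camera_matrix"][0,0]+d["camera_matrix"][:2,2]
def hsv(d): return cv2.cvtColor(d["pixels"],cv2.COLOR_RGB2HSV)
E
python3 - <<'E'
from h import *
for n in ["top","side"]:
    d=np.load(n+"0.npz");P=cloud(d);H=hsv(d)
    print(n,"table z",np.median(P[...,2][(abs(P[...,2])<.03)&(H[...,1]<40)]))
    for nm,(lo,hi) in dict(green=(45,85),blue=(100,125),yellow=(20,34)).items():
        m=((H[...,0]>=lo)&(H[...,0]<=hi)&(H[...,1]>110)&(H[...,2]>40)&(d["range_z"]>0)).astype(np.uint8)
        k,lab,st,c=cv2.connectedComponentsWithStats(m)
        for i in range(1,k):
            if st[i,4]<25: continue
            q=P[lab==i]
            print(nm,st[i].tolist(),c[i].round(),"mean",q.mean(0).round(4),"min",np.percentile(q,2,0).round(3),"max",np.percentile(q,98,0).round(3))
E
```

```text
top table z -0.0008945029527815951
green [64, 188, 19, 23, 319] [ 72. 201.] mean [0.5448 0.4302 0.0312] min [0.522 0.406 0.028] max [0.575 0.447 0.035]
green [328, 207, 6, 19, 54] [330. 216.] mean [ 0.5211 -0.1831  0.0537] min [ 0.5   -0.188  0.05 ] max [ 0.543 -0.179  0.057]
green [335, 207, 4, 19, 53] [337. 216.] mean [ 0.5222 -0.1996  0.0535] min [ 0.501 -0.202  0.051] max [ 0.543 -0.195  0.056]
green [369, 206, 16, 20, 115] [376. 216.] mean [ 0.5256 -0.2918  0.053 ] min [ 0.504 -0.309  0.049] max [ 0.548 -0.276  0.057]
green [372, 237, 14, 20, 120] [378. 246.] mean [ 0.4536 -0.2945  0.0528] min [ 0.432 -0.308  0.049] max [ 0.476 -0.282  0.057]
green [331, 241, 14, 21, 125] [337. 251.] mean [ 0.4401 -0.2009  0.0536] min [ 0.418 -0.216  0.05 ] max [ 0.463 -0.187  0.057]
blue [108, 170, 73, 57, 1150] [150. 191.] mean [0.5726 0.2467 0.0348] min [0.497 0.184 0.017] max [0.617 0.336 0.067]
blue [89, 196, 69, 40, 1454] [124. 215.] mean [0.5065 0.286  0.0734] min [0.469 0.218 0.053] max [0.545 0.35  0.089]
yellow [211, 185, 68, 20, 925] [246. 194.] mean [0.5744 0.0162 0.028 ] min [ 0.548
[... 1065 characters left out ...]
lue [238, 98, 18, 38, 284] [244. 113.] mean [0.4937 0.2962 0.0821] min [0.465 0.211 0.068] max [0.528 0.351 0.091]
blue [260, 107, 19, 11, 66] [269. 112.] mean [0.5692 0.3348 0.0442] min [0.545 0.31  0.009] max [0.594 0.391 0.068]
blue [242, 112, 49, 43, 686] [270. 132.] mean [0.5555 0.2432 0.0457] min [0.486 0.181 0.019] max [0.617 0.32  0.08 ]
blue [262, 139, 8, 8, 34] [266. 143.] mean [0.5296 0.1814 0.0625] min [0.509 0.047 0.046] max [0.538 0.21  0.171]
yellow [244, 161, 71, 59, 1856] [277. 192.] mean [0.5226 0.0048 0.0573] min [ 0.461 -0.064  0.019] max [0.595 0.093 0.089]
yellow [283, 171, 8, 7, 34] [287. 174.] mean [0.5642 0.0867 0.0307] min [0.555 0.07  0.   ] max [0.575 0.131 0.045]
```

```bash
cat > fit.py <<'E'
from h import *
# deck frame: s up slope from low end, t = own y, n normal; own x level -> world Rz(yaw)
def deck_T(x,y,yaw):
    c,s=np.cos(yaw),np.sin(yaw);X=np.array([c,s,0]);Y=np.array([-s,c,0]);Z=np.array([0,0,1.])
    a=np.pi/6;S=np.cos(a)*X+np.sin(a)*Z;N=-np.sin(a)*X+np.cos(a)*Z
    o=np.array([x,y,0])-.045*X+.016*Z
    return o,np.stack([S,Y,N],1)   # columns S,Y(own y),N
E
python3 - <<'E'
from fit import *
for nm,(lo,hi),x0 in [("blue",(100,125),(.53,.265,np.pi)),("yellow",(20,34),(.53,.02,np.pi))]:
    Q=[]
    for n in ["top","side"]:
        d=np.load(n+"0.npz");P=cloud(d);H=hsv(d)
        m=((H[...,0]>=lo)&(H[...,0]<=hi)&(H[...,1]>110)&(H[...,2]>40)&(d["range_z"]>0))
        q=P[m]; q=q[(np.hypot(q[:,0]-x0[0],q[:,1]-x0[1])<.14)&(q[:,2]<.12)]
        # plane ransac-ish
        for it in range(6):
            if it==0: sel=np.ones(len(q),bool)
            A=np.c_[q[sel][:,:2],np.ones(sel.sum())]
            co=np.linalg.lstsq(A,q[sel][:,2],rcond=None)[0]
            r=q[:,2]-np.c_[q[:,:2],np.ones(len(q))]@co
            sel=abs(r)<(.008 if it<3 else .004)
        yaw=np.arctan2(co[1],co[0])
        print(nm,n,"slope",np.degrees(np.arctan(np.hypot(*co[:2]))),"yaw",np.degrees(yaw),sel.sum())
        qq=q[sel]; rect=cv2.minAreaRect((qq[:,:2]*1000).astype(np.float32)); print(rect)
        X=np.array([np.cos(yaw),np.sin(yaw)]);Y=np.array([-X[1],X[0]])
        a=qq[:,:2]@X;b=qq[:,:2]@Y
        # plane offset: z=.016+(a-a0+.045)tan30
        a0=np.median(a-(qq[:,2]-.016)/np.tan(np.pi/6))+.045
        pa=np.percentile(a,[.5,99.5]);pb=np.percentile(b,[.5,99.5])
        print(" a0 plane",a0,"from ends",pa[0]+.045,pa[1]-.0832,"b ends",pb,"mid",pb.mean(),"span",np.ptp(pb))
        print(" origin",a0*X+pb.mean()*Y, (pa.mean()-.0191)*X+pb.mean()*Y)
d=np.load("top0.npz")
cv2.imwrite("pics/crop1.png",np.hstack([cv2.resize(d["pixels"][190:280,300:410],(440,360),interpolation=cv2.INTER_CUBIC),cv2.resize(d["pixels"][140:320,280:400],(240,360),interpolation=cv2.INTER_CUBIC)])[:,:,::-1])
cv2.imwrite("pics/crop2.png",cv2.resize(d["pixels"][155:245,60:290],None,fx=3.4,fy=3.4,interpolation=cv2.INTER_CUBIC)[:,:,::-1])
E
```

```text
blue top slope 29.990207427498063 yaw 169.1015414193617 2056
((538.0091552734375, 268.6258239746094), (159.5637969970703, 127.15478515625), 78.9410629272461)
 a0 plane -0.49615353706791226 from ends -0.49507615036982705 -0.49809327842979073 b ends [-0.44439917 -0.28663693] mid -0.3655180479167479 span 0.1577622414623726
 origin [0.55631295 0.26511823] [0.55673635 0.2650367 ]
blue side slope 29.615141259325725 yaw 168.64465333822915 759
((537.8892822265625, 266.70233154296875), (163.81822204589844, 127.47726440429688), 79.77457427978516)
 a0 plane -0.49578074611265005 from ends -0.4931567297897083 -0.49570369031469713 b ends [-0.44744275 -0.28668487] mid -0.3670638141692874 span 0.1607578799953383
 origin [0.55834821 0.2622626 ] [0.55702411 0.26252851]
yellow top slope 29.808043871692472 yaw -179.37866029291885 2230
((522.40576171875, 18.54330062866211), (129.10189819335938, 159.89048767089844), 0.5767813324928284)
 a0 plane -0.5418859290115533 from ends -0.5401780468940902 -0.542190162657481 b ends [-0.09173145  0.06640785] mid -0.0126618009779449 span 0.1581393079000606
 origin [0.54171676 0.01853738] [0.54101498 0.01852977]
yellow side slope 29.01881963660088 yaw -179.78662058875912 1332
((523.9153442382812, 15.747756958007812), (129.2253875732422, 164.9094696044922), 0.5431680083274841)
 a0 plane -0.5440060675858543 from ends -0.5431044696062347 -0.5429943615298647 b ends [-0.09390306  0.06682736] mid -0.01353785297806686 span 0.16073041914860864
 origin [0.54395188 0.01556373] [0.54299523 0.01556016]
```

View pics/crop1.png

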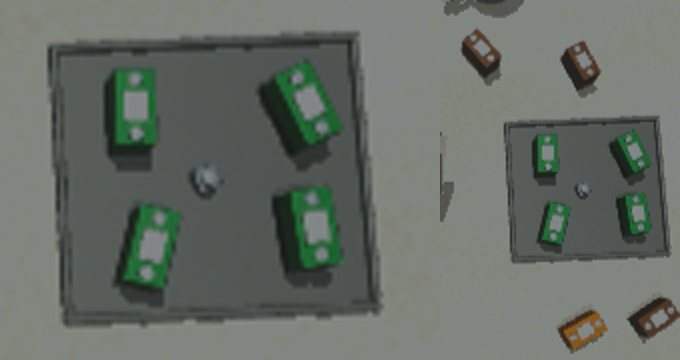

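View pics/crop2.png

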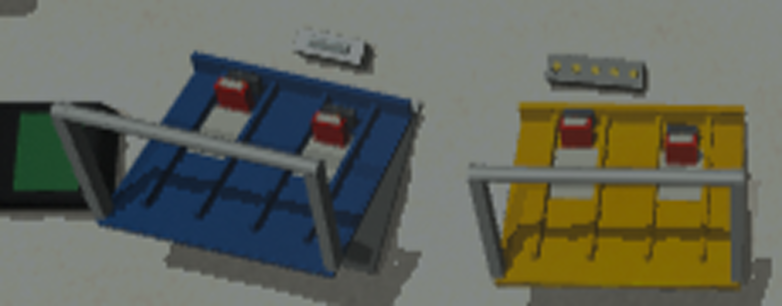

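Run:
```python
from fit import *
C=[(.5217,-.193),(.5256,-.292),(.4536,-.296),(.4401,-.201)]
for n in ["top","side"]:
    d=np.load(n+"0.npz");P=cloud(d)
    for c in C:
        m=(np.hypot(P[...,0]-c[0],P[...,1]-c[1])<.04)&(P[...,2]>.047)&(P[...,2]<.07)
        q=P[m]
        r=cv2.minAreaRect((q[:,:2]*1000).astype(np.float32))
        ctr=q[:,:2].mean(0);w,v=np.linalg.eigh(np.cov(q[:,:2].T));a=np.degrees(np.arctan2(v[1,1],v[0,1]))
        print(n,m.sum(),"rect",np.round(r[0],1),np.round(r[1],1),round(r[2],1),"pca",ctr.round(4),(a+90)%180-90,q[:,2].mean().round(4))
print(R.from_rotvec([-0.89487238,  1.38065153,  0.89325906]).as_matrix().round(3))
```

```text
top 207 rect [ 521.  -190.9] [45.4 23.3] 1.1 pca [ 0.5208 -0.191 ] 2.563186419901939 0.0537
top 207 rect [ 525.8 -292.7] [44.6 24.6] 26.4 pca [ 0.5251 -0.2921] 27.812814592386815 0.054
top 212 rect [ 453.5 -295.7] [44.9 24.4] 9.9 pca [ 0.4533 -0.2952] 9.19785261738653 0.0539
top 211 rect [ 440.2 -201.7] [24.1 45. ] 76.6 pca [ 0.44   -0.2012] -13.297512647530311 0.0542
side 238 rect [ 522.  -193.7] [45.6 26.6] 1.8 pca [ 0.5214 -0.1955] 1.8698938544819441 0.0537
side 272 rect [ 527.6 -295. ] [46. 25.] 26.8 pca [ 0.5264 -0.2964] 26.737477937372034 0.0539
side 285 rect [ 455.  -298.4] [45.5 27.4] 10.0 pca [ 0.4543 -0.2997] 9.831975482879528 0.0539
side 239 rect [ 440.9 -202.9] [27.2 43.8] 78.3 pca [ 0.441 -0.206] -9.70440877393321 0.054
[[-0.001 -0.913  0.408]
 [-0.002  0.408  0.913]
 [-1.    -0.    -0.002]]
```

```bash
cat > plan.py <<'E'
from fit import *
from cell import status,cams,arm
TR={"blue":(.5572,.2637,np.radians(168.9)),"yellow":(.5425,.017,np.radians(-179.5))}
def down(yaw): # module yaw deg (long axis rel world x); tool y=-long axis
    c,s=np.cos(np.radians(yaw)),np.sin(np.radians(yaw))
    return np.stack([[0,0,-1.],[-c,-s,0],[-s,c,0]],1)
def tray(name,s,t,n):
    o,M=deck_T(*TR[name]); p=o+M@np.array([s,t,n])
    S,Y,N=M.T
    return p,np.stack([-N,S,np.cross(-N,S)],1)
def cur():
    o=status.observe(); return o,np.array(o["position"]),R.from_rotvec(o["ee_rot"]).as_matrix()
def show(wps):
    o,p0,R0=cur(); print("t",round(o["clock"],2),"p",p0.round(4),"F",np.round(o["force"],1),"w",round(o["width"],3))
    pp,RR=p0,R0
    for p,Rt in wps:
        s=R0.T@(p-p0)/.8; r=R.from_matrix(R0.T@Rt).as_rotvec(); 
        n=max(np.linalg.norm(p-pp)/.0417,np.degrees(R.from_matrix(RR.T@Rt).magnitude())/7.16)
        print(np.round(s,4).tolist()+np.round(r/(np.pi/3),4).tolist(),"rows>=",round(n,1)); pp,RR=p,Rt
def shot(fn):
    o,p,Rm=cur(); d=cams.get_image("wrist"); cv2.imwrite(f"pics/{fn}.png",d["pixels"][:,:,::-1])
    T=np.eye(4);T[:3,:3]=Rm;T[:3,3]=p
    T=T@d["tool_from_camera"]; np.savez(fn+".npz",T=T,**d); return d,T,cloud(d,T)
def module(P,c,z=.055,tol=.008,rad=.045):
    m=(np.hypot(P[...,0]-c[0],P[...,1]-c[1])<rad)&(abs(P[...,2]-z)<tol)
    q=P[m]; r=cv2.minAreaRect((q[:,:2]*1000).astype(np.float32)); w,h=r[1]; a=r[2] if w>h else r[2]+90
    return np.round(r[0],1),np.round(r[1],1),round((a+90)%180-90,1),q[:,2].mean().round(4),len(q)
MOD={"A":(.5213,-.192,1.5),"B":(.5265,-.2938,26.6),"C":(.454,-.297,10),"D":(.4405,-.202,-12.5)}
E
python3 - <<'E'
from plan import *
show([(np.array([.5213,-.192,.2]),down(1.5))])
E
```

```text
t 0.15 p [0.2552 0.5701 0.2261] F [ 0.1 -0.4 -0.1] w 0.999
[0.0336, -0.6928, -0.7336, -0.4269, -0.0012, -0.0002] rows>= 19.4
```

step_arm(rows=[[-0.09,0.0336,-0.6928,-0.7336,-0.4269,0,0],[-0.09,0.0336,-0.6928,-0.7336,-0.4269,0,0],[-0.09,0.0336,-0.6928,-0.7336,-0.4269,0,0],[-0.09,0.0336,-0.6928,-0.7336,-0.4269,0,0],[-0.09,0.0336,-0.6928,-0.7336,-0.4269,0,0],[-0.09,0.0336,-0.6928,-0.7336,-0.4269,0,0],[-0.09,0.0336,-0.6928,-0.7336,-0.4269,0,0],[-0.09,0.0336,-0.6928,-0.7336,-0.4269,0,0],[-0.09,0.0336,-0.6928,-0.7336,-0.4269,0,0],[-0.09,0.0336,-0.6928,-0.7336,-0.4269,0,0],[-0.09,0.0336,-0.6928,-0.7336,-0.4269,0,0],[-0.09,0.0336,-0.6928,-0.7336,-0.4269,0,0]], newtons=45)

```text
clock: 1.15
position: [0.4201, 0.0966, 0.2102]
ee_rot: [-1.229, 1.196, 1.228]
force: [0.8, -0.3, -1.8]
width: 0.548
```

Run:
```python
from plan import *
show([(np.array([.5213,-.192,.2]),down(1.5))])
```

```text
t 1.15 p [0.4201 0.0966 0.2102] F [ 0.8 -0.3 -1.8] w 0.548
[0.0127, -0.1169, -0.364, 0.0001, 0.0002, 0.0003] rows>= 7.3
```

step_arm(rows=[[-0.09,0.012,-0.11,-0.35,0,0,0],[-0.09,0.012,-0.11,-0.35,0,0,0],[-0.09,0.012,-0.11,-0.35,0,0,0],[-0.09,0.012,-0.11,-0.35,0,0,0],[-0.09,0.012,-0.11,-0.35,0,0,0],[-0.09,0.012,-0.11,-0.35,0,0,0],[-0.09,0.012,-0.11,-0.35,0,0,0],[-0.09,0.012,-0.11,-0.35,0,0,0],[-0.09,0.012,-0.11,-0.35,0,0,0],[-0.09,0.012,-0.11,-0.35,0,0,0]])

```text
clock: 1.98
position: [0.515, -0.1786, 0.2]
ee_rot: [-1.227, 1.197, 1.229]
force: [-0.3, -0.0, -0.3]
width: 0.544
```

Run:
```python
from plan import *
d,T,P=shot("w1")
for k,c in MOD.items():
    try: print(k,module(P,c))
    except Exception as e: print(k,e)
show([(np.array([.5213,-.192,.1]),down(1.5))])
```

```text
A (array([ 522.1, -191.3]), array([45.3, 23.8]), 1.4, np.float64(0.0565), 1288)
B (array([ 527.3, -292.4]), array([45. , 24.9]), 26.0, np.float64(0.0561), 1417)
C (array([ 455.1, -295.6]), array([44.9, 24.8]), 9.2, np.float64(0.0563), 1670)
D (array([ 441.6, -201.5]), array([24.1, 45. ]), -13.0, np.float64(0.0567), 1563)
t 2.03 p [ 0.5151 -0.1776  0.2001] F [-0.1  0.7 -0.4] w 0.544
[0.1252, -0.0074, -0.0183, 0.0011, 0.001, -0.0008] rows>= 2.4
```

View pics/w1.png

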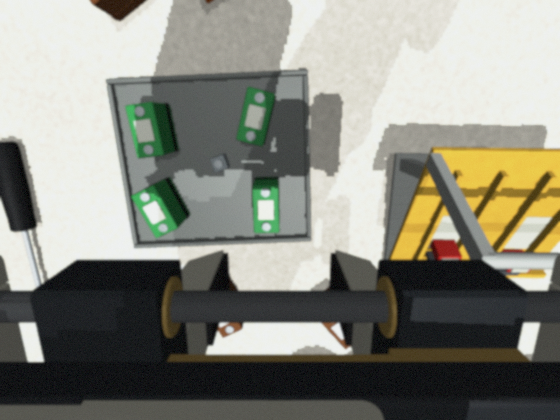

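Run:
```python
from plan import *
q=np.array([.5219,-.1914,0]);e=np.array([0,0,1])
show([(q+e*.09,down(1.4)),(q+e*.021,down(1.4))])
```

```text
t 2.03 p [ 0.5151 -0.1776  0.2001] F [-0.1  0.7 -0.4] w 0.544
[0.1377, -0.0082, -0.0176, 0.0027, 0.001, -0.0008] rows>= 2.7
[0.2239, -0.0083, -0.0177, 0.0027, 0.001, -0.0008] rows>= 1.7
```

step_arm(rows=[[-0.09,0.08,-0.0082,-0.0176,0.0027,0,0],[-0.09,0.1377,-0.0082,-0.0176,0.0027,0,0],[-0.09,0.1377,-0.0082,-0.0176,0.0027,0,0],[-0.09,0.1377,-0.0082,-0.0176,0.0027,0,0],[-0.09,0.1377,-0.0082,-0.0176,0.0027,0,0],[-0.09,0.1377,-0.0082,-0.0176,0.0027,0,0],[-0.09,0.1377,-0.0082,-0.0176,0.0027,0,0]])

```text
clock: 2.62
position: [0.5238, -0.1925, 0.0926]
ee_rot: [-1.229, 1.195, 1.224]
force: [-0.2, -0.3, 0.9]
width: 0.546
```

Run:
```python
from plan import *
d,T,P=shot("w2")
print(module(P,(.5219,-.1914)))
q=np.array([.5219,-.1914,0]);e=np.array([0,0,1])
show([(q+e*.021,down(1.4))])
```

```text
(array([ 522.2, -191.2]), array([45.3, 23.8]), 2.1, np.float64(0.0564), 2875)
t 2.67 p [ 0.5237 -0.1926  0.0925] F [-0.4 -0.8 -0.6] w 0.548
[0.0894, 0.0026, 0.0016, -0.0002, -0.0005, 0.0034] rows>= 1.7
```

View pics/w2.png

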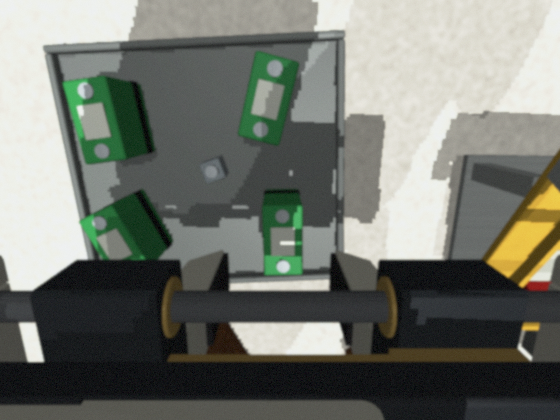

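step_arm(rows=[[-0.09,0.045,0.0026,0.0016,0,0,0.003],[-0.09,0.0894,0.0026,0.0016,0,0,0.003],[-0.09,0.0894,0.0026,0.0016,0,0,0.003],[-0.09,0.0894,0.0026,0.0016,0,0,0.003],[1,0.0894,0.0026,0.0016,0,0,0.003],[1,0.0894,0.0026,0.0016,0,0,0.003],[1,0.0894,0.0026,0.0016,0,0,0.003],[1,0.0894,0.0026,0.0016,0,0,0.003],[1,0.0894,0.0026,0.0016,0,0,0.003]], newtons=45)

```text
clock: 3.42
position: [0.521, -0.1917, 0.02]
ee_rot: [-1.226, 1.199, 1.227]
force: [-2.0, 0.3, 11.3]
width: 0.256
```

Run:
```python
from plan import *
o,p,Rm=cur(); e=np.array([0,0,1])
print(p,R.from_matrix(Rm).as_rotvec())
pt,Rt=tray("blue",.0765,-.037,.15)
mid=np.array([.47,.1,.30])
print(pt)
show([(p+e*.2,Rm),(mid,down(-5)),(pt,Rt)])
```

```text
[ 0.52095796 -0.19170018  0.01998594] [-1.22609864  1.19913269  1.22721324]
[0.61706687 0.28965995 0.18415381]
t 3.42 p [ 0.521  -0.1917  0.02  ] F [-2.   0.3 11.3] w 0.256
[-0.25, 0.0003, -0.0001, 0.0, 0.0, 0.0] rows>= 4.8
[-0.3501, 0.0556, 0.3659, 0.1057, -0.0003, -0.0011] rows>= 7.4
[-0.2055, -0.134, 0.5987, 0.2025, -0.0547, 0.4969] rows>= 6.4
```

step_arm(rows=[[1,-0.03,0,0,0,0,0],[1,-0.08,0,0,0,0,0],[1,-0.13,0,0,0,0,0],[1,-0.18,0,0,0,0,0],[1,-0.23,0,0,0,0,0],[1,-0.25,0,0,0,0,0],[1,-0.25,0,0,0,0,0]])

```text
clock: 4.0
position: [0.523, -0.1925, 0.2238]
ee_rot: [-1.23, 1.196, 1.222]
force: [0.6, 0.1, -1.6]
width: 0.258
```

Run:
```python
from plan import *
o,p,Rm=cur(); e=np.array([0,0,1])
pt,Rt=tray("blue",.0765,-.037,.15)
mid=np.array([.47,.1,.30])
show([(mid,down(-5)),(pt,Rt)])
d,T,P=shot("w3")
```

```text
t 4.0 p [ 0.523  -0.1925  0.2238] F [ 0.6  0.1 -1.6] w 0.258
[-0.0961, 0.0574, 0.3669, 0.1054, -0.0014, 0.0048] rows>= 7.4
[0.0492, -0.1312, 0.6, 0.2021, -0.0553, 0.5029] rows>= 6.4
```

View pics/w3.png

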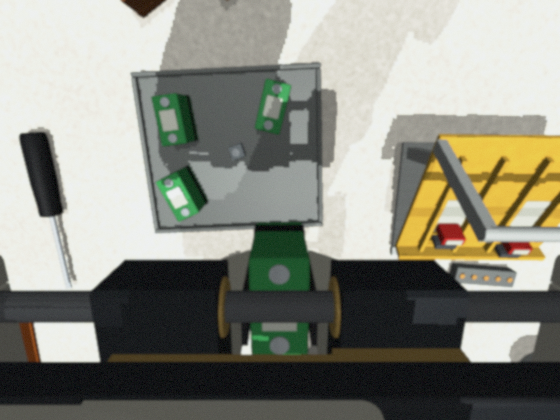

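Run:
```python
from plan import *
mid=np.array([.47,.1,.30])
show([(mid,down(-5)),tray("blue",.0765,-.037,.19)])
```

```text
t 4.05 p [ 0.5219 -0.192   0.2211] F [ 0.5  0.2 -1.7] w 0.261
[-0.0989, 0.0562, 0.3663, 0.1056, -0.0007, 0.0015] rows>= 7.4
[0.0027, -0.1574, 0.5937, 0.2024, -0.0548, 0.4995] rows>= 6.3
```

step_arm(rows=[[1,-0.04,0.01,0.04,0.01,0,0],[1,-0.08,0.02,0.09,0.02,0,0],[1,-0.099,0.03,0.14,0.04,0,0],[1,-0.099,0.04,0.19,0.06,0,0],[1,-0.099,0.05,0.24,0.08,0,0],[1,-0.099,0.056,0.29,0.1,0,0],[1,-0.099,0.056,0.34,0.1056,0,0],[1,-0.099,0.02,0.39,0.12,-0.01,0.1],[1,-0.08,-0.02,0.43,0.14,-0.02,0.2],[1,-0.06,-0.07,0.47,0.16,-0.03,0.3],[1,-0.04,-0.11,0.51,0.18,-0.04,0.4],[1,-0.02,-0.14,0.55,0.19,-0.05,0.48]])

```text
clock: 5.05
position: [0.5972, 0.2205, 0.2475]
ee_rot: [-0.756, 1.612, 1.449]
force: [2.5, 1.1, 0.2]
width: 0.253
```

Run:
```python
from plan import *
show([tray("blue",.0765,-.037,.19),tray("blue",.0765,-.037,.1)])
```

```text
t 5.05 p [0.5972 0.2205 0.2475] F [2.5 1.1 0.2] w 0.253
[0.0147, -0.0471, 0.0893, 0.0102, -0.0064, 0.0099] rows>= 2.0
[0.1271, -0.0459, 0.09, 0.0102, -0.0064, 0.0099] rows>= 2.2
```

step_arm(rows=[[1,0,-0.01,0.02,0.005,-0.003,0.008],[1,0,-0.02,0.03,0.01,-0.005,0.008],[1,0,-0.02,0.03,0.01,-0.005,0.008],[1,0,-0.02,0.03,0.01,-0.005,0.008],[1,0,-0.02,0.03,0.01,-0.005,0.008]])

```text
clock: 5.47
position: [0.6139, 0.2401, 0.242]
ee_rot: [-0.743, 1.616, 1.443]
force: [-0.4, -0.1, 0.3]
width: 0.259
```

Run:
```python
from plan import *
d,T,P=shot("w4")
d=cams.get_image("side");cv2.imwrite("pics/s4.png",cv2.resize(d["pixels"][20:220,150:420],None,fx=2.5,fy=2.5,interpolation=cv2.INTER_CUBIC)[:,:,::-1])
show([tray("blue",.0765,-.037,.19),tray("blue",.0765,-.037,.1)])
```

```text
t 5.57 p [0.614  0.2402 0.2433] F [-0.1  0.5 -0.9] w 0.258
[0.0184, -0.0298, 0.0614, 0.0011, -0.0, 0.0088] rows>= 1.4
[0.1309, -0.0287, 0.0614, 0.0011, -0.0, 0.0088] rows>= 2.2
```

View pics/w4.png

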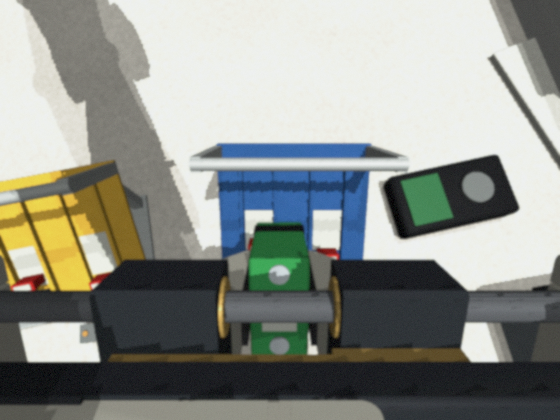

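View pics/s4.png

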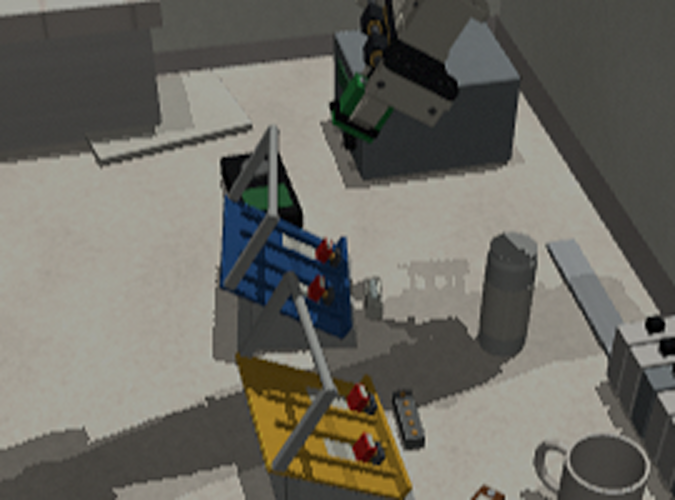

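```bash
cat > tfit.py <<'E'
from plan import *
def tfit(fn,nm):
    d=dict(np.load(fn+".npz"));P=cloud(d,d["T"]);H=hsv(d)
    lo,hi={"blue":(100,125),"yellow":(20,34)}[nm]
    m=((H[...,0]>=lo)&(H[...,0]<=hi)&(H[...,1]>110)&(H[...,2]>40)&(d["range_z"]>0))
    q=P[m];x=TR[nm];q=q[(np.hypot(q[:,0]-x[0],q[:,1]-x[1])<.15)]
    o,M=deck_T(*x); L=(q-o)@M
    k=abs(L[:,2])<.007; L=L[k]
    A=np.c_[L[:,:2],np.ones(len(L))];co=np.linalg.lstsq(A,L[:,2],rcond=None)[0]
    print(nm,"plane resid slopes deg",np.degrees(co[:2]).round(2),"n offs mm",(co[2]*1000).round(2),len(L))
    # side edges per s bin
    for s in np.arange(.06,.148,.01):
        b=L[abs(L[:,0]-s)<.004]
        if len(b)>20: print(" s",s.round(3),"t",np.percentile(b[:,1],[0.5,99.5]).round(4),end="")
    for t in (-.06,-.03,0,.03,.06):
        b=L[abs(L[:,1]-t)<.01]
        if len(b)>20: print("\n t",t,"s",np.percentile(b[:,0],[.5,99.5]).round(4),end="")
    print()
    # white pad/ red catch in deck coords
    L2=(P-o)@M
    g=(H[...,1]<60)&(H[...,2]>120)&(abs(L2[...,2])<.006)&(L2[...,0]>.02)&(L2[...,0]<.13)&(abs(L2[...,1])<.06)
    k,lab,st,c=cv2.connectedComponentsWithStats(g.astype(np.uint8))
    for i in range(1,k):
        if st[i,4]>60: w=L2[lab==i]; print(" white s",np.percentile(w[:,0],[2,98]).round(4),"t",np.percentile(w[:,1],[2,98]).round(4),st[i,4])
    g=((H[...,0]<8)|(H[...,0]>172))&(H[...,1]>140)&(H[...,2]>50)&(L2[...,0]>0)&(L2[...,0]<.06)&(abs(L2[...,1])<.06)
    k,lab,st,c=cv2.connectedComponentsWithStats(g.astype(np.uint8))
    for i in range(1,k):
        if st[i,4]>15: w=L2[lab==i]; print(" red s",np.percentile(w[:,0],[2,98]).round(4),"t",np.percentile(w[:,1],[2,98]).round(4),"n",np.percentile(w[:,2],[2,98]).round(4),st[i,4])
E
python3 - <<'E'
from tfit import *
tfit("w4","blue")
tfit("w4","yellow")
d=np.load("w4.npz");np.savez("x.npz")
E
```

```text
blue plane resid slopes deg [-0.01  0.06] n offs mm 2.32 8955
 s 0.06 t [-0.0803  0.076 ] s 0.07 t [-0.0798  0.0756] s 0.08 t [-0.0799  0.0752] s 0.09 t [-0.0798  0.0756] s 0.1 t [-0.0797  0.0751] s 0.11 t [-0.0801  0.0757] s 0.12 t [-0.0791  0.0761] s 0.14 t [-0.0753  0.071 ]
 t -0.06 s [0.0193 0.1463]
 t -0.03 s [0.0784 0.1463]
 t 0 s [0.0636 0.1463]
 t 0.03 s [0.0783 0.1463]
 t 0.06 s [0.0264 0.1463]
 white s [0.0426 0.0762] t [0.0202 0.0498] 513
 white s [0.0335 0.0761] t [-0.0545 -0.0244] 1095
 red s [0.0215 0.0343] t [-0.0538 -0.0302] n [0.0017 0.0257] 113
yellow plane resid slopes deg [-0.07  0.34] n offs mm 2.92 8665
 s 0.06 t [-0.082   0.0519] s 0.07 t [-0.082   0.0519] s 0.08 t [-0.0817  0.052 ] s 0.09 t [-0.0819  0.0515] s 0.1 t [-0.0818  0.0487] s 0.11 t [-0.0818  0.0448] s 0.12 t [-0.0817  0.0402] s 0.13 t [-0.082  -0.0587] s 0.14 t [-0.0619  0.0324]
 t -0.06 s [0.0403 0.1463]
 t -0.03 s [0.0297 0.1461]
 t 0 s [0.0166 0.1459]
 t 0.03 s [0.0255 0.1461]
 t 0.06 s [0.0394 0.0958]
 white s [0.0322 0.0749] t [-0.0508 -0.0246] 1013
 white s [0.0447 0.0751] t [0.0248 0.0494] 720
 red s [0.0296 0.0315] t [-0.0428 -0.0308] n [0.0087 0.0257] 80
 red s [0.0359 0.0453] t [0.0233 0.0432] n [0.008  0.0261] 222
```

```bash
sed -i 's/"blue":(.5572,.2637/"blue":(.558,.2657/' plan.py
python3 - <<'E'
from plan import *
show([tray("blue",.0775,-.037,.15),tray("blue",.0775,-.037,.05)])
E
```

```text
t 5.57 p [0.614  0.2402 0.2433] F [-0.1  0.5 -0.9] w 0.258
[0.0681, -0.0285, 0.064, 0.0011, -0.0, 0.0088] rows>= 1.9
[0.1931, -0.0274, 0.064, 0.0011, -0.0, 0.0088] rows>= 2.4
```

step_arm(rows=[[1,0.02,-0.0285,0.032,0,0,0.0088],[1,0.04,-0.0285,0.064,0,0,0.0088],[1,0.0681,-0.0285,0.064,0,0,0.0088],[1,0.0681,-0.0285,0.064,0,0,0.0088],[1,0.1,-0.028,0.064,0,0,0.0088],[1,0.14,-0.0274,0.064,0,0,0.0088],[1,0.165,-0.0274,0.064,0,0,0.0088],[1,0.165,-0.0274,0.064,0,0,0.0088],[1,0.165,-0.0274,0.064,0,0,0.0088],[1,0.165,-0.0274,0.064,0,0,0.0088]])

```text
clock: 6.4
position: [0.5807, 0.2993, 0.1187]
ee_rot: [-0.738, 1.618, 1.448]
force: [1.1, -0.1, -0.8]
width: 0.257
```

Run:
```python
from plan import *
d,T,P=shot("w5")
show([tray("blue",.0775,-.037,.035),tray("blue",.0775,-.037,.015)])
o,p,Rm=cur();oo,M=deck_T(*TR["blue"]);print(((p-oo)@M).round(4))
```

```text
t 6.45 p [0.5809 0.2994 0.1186] F [ 0.4 -0.5 -0.5] w 0.259
[0.0492, 0.0015, -0.0006, 0.0012, 0.0009, 0.002] rows>= 0.9
[0.0742, 0.0015, -0.0007, 0.0012, 0.0009, 0.002] rows>= 0.5
[ 0.0764 -0.0375  0.0744]
```

View pics/w5.png

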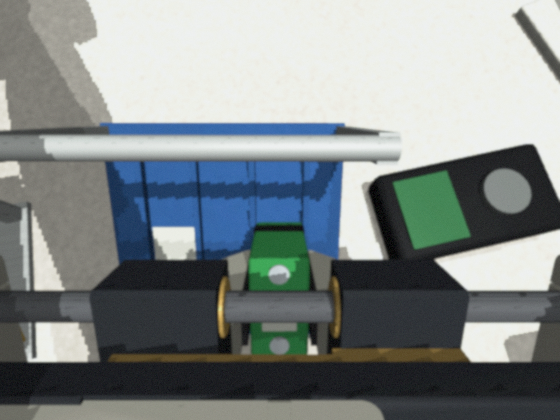

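step_arm(rows=[[1,0.03,0.001,0,0.001,0,0.002],[1,0.055,0.0015,0,0.001,0,0.002],[1,0.067,0.0015,0,0.001,0,0.002],[1,0.067,0.0015,0,0.001,0,0.002],[1,0.067,0.0015,0,0.001,0,0.002],[1,0.067,0.0015,0,0.001,0,0.002]])

```text
clock: 6.95
position: [0.553, 0.3052, 0.0717]
ee_rot: [-0.736, 1.621, 1.449]
force: [0.4, -1.3, -1.2]
width: 0.259
```

```bash
cat >> plan.py <<'E'
def dk(name):
    o,p,Rm=cur();oo,M=deck_T(*TR[name]);print("t",round(o["clock"],2),"s,t,n mm",((p-oo)@M*1000).round(1),"F s,t,n",(np.array(o["force"])@M).round(1),"w",round(o["width"],3))
E
python3 - <<'E'
from plan import *
dk("blue")
E
```

```text
t 6.95 s,t,n mm [ 77.6 -37.8  19.5] F s,t,n [-1.1  1.2 -0.8] w 0.259
```

Lower in 1 mm rows until contact (about 4–5 mm expected).

step_arm(rows=[[1,0.0015,0,0,0,0,0],[1,0.003,0,0,0,0,0],[1,0.004,0,0,0,0,0],[1,0.004,0,0,0,0,0]])

```text
clock: 7.28
position: [0.5509, 0.3055, 0.0686]
ee_rot: [-0.736, 1.621, 1.45]
force: [1.1, -0.3, 5.0]
width: 0.262
```

Run:
```python
from plan import *
dk("blue")
```

```text
t 7.28 s,t,n mm [ 77.9 -37.7  15.8] F s,t,n [1.5 0.1 4.9] w 0.262
```

step_arm(rows=[[1,0,-0.005,0,0,0,0],[1,0,-0.01,0,0,0,0],[1,0,-0.013,0,0,0,0],[1,0,-0.013,0,0,0,0]])

```text
clock: 7.62
position: [0.5597, 0.3043, 0.0635]
ee_rot: [-0.735, 1.621, 1.451]
force: [1.5, 1.3, 6.9]
width: 0.255
```

Run:
```python
from plan import *
dk("blue")
```

```text
t 7.62 s,t,n mm [ 67.7 -38.2  15.8] F s,t,n [ 2.4 -1.6  6.6] w 0.255
```

step_arm(rows=[[1,0,-0.0015,0,0,0,0],[1,0,-0.003,0,0,0,0],[1,0,-0.0045,0,0,0,0],[1,0,-0.006,0,0,0,0],[1,0,-0.006,0,0,0,0]])

```text
clock: 8.03
position: [0.5635, 0.3036, 0.0613]
ee_rot: [-0.735, 1.621, 1.451]
force: [0.6, -0.3, 8.4]
width: 0.257
```

Run:
```python
from plan import *
dk("blue")
```

```text
t 8.03 s,t,n mm [ 63.3 -38.3  15.8] F s,t,n [3.7 0.2 7.6] w 0.257
```

step_arm(rows=[[1,-0.0004,-0.0015,0,0,0,0],[1,-0.0004,-0.003,0,0,0,0],[1,-0.0004,-0.0045,0,0,0,0],[1,-0.0004,-0.0045,0,0,0,0]])

```text
clock: 8.37
position: [0.5666, 0.3029, 0.0595]
ee_rot: [-0.735, 1.621, 1.451]
force: [0.7, 0.3, 7.8]
width: 0.261
```

Run:
```python
from plan import *
dk("blue")
```

```text
t 8.37 s,t,n mm [ 59.6 -38.2  15.8] F s,t,n [ 3.4 -0.4  7. ] w 0.261
```

step_arm(rows=[[1,0,-0.0015,0,0,0,0],[1,0,-0.003,0,0,0,0],[1,0,-0.0045,0,0,0,0],[1,0,-0.0045,0,0,0,0]])

```text
clock: 8.7
position: [0.569, 0.3024, 0.0581]
ee_rot: [-0.734, 1.622, 1.452]
force: [-1.5, -0.0, 9.3]
width: 0.259
```

Run:
```python
from plan import *
dk("blue")
```

```text
t 8.7 s,t,n mm [ 56.8 -38.2  15.8] F s,t,n [5.9 0.3 7.3] w 0.259
```

step_arm(rows=[[1,0,-0.0015,0,0,0,0],[1,0,-0.003,0,0,0,0],[1,0,-0.0045,0,0,0,0],[1,0,-0.0045,0,0,0,0]])

```text
clock: 9.03
position: [0.5712, 0.302, 0.0568]
ee_rot: [-0.733, 1.623, 1.454]
force: [-4.8, -0.8, 13.7]
width: 0.259
```

Run:
```python
from plan import *
dk("blue")
```

```text
t 9.03 s,t,n mm [ 54.2 -38.2  15.8] F s,t,n [10.8  1.7  9.6] w 0.259
```

step_arm(rows=[[1,-0.0004,-0.0015,0,0,0,0],[1,-0.0004,-0.003,0,0,0,0],[1,-0.0004,-0.0045,0,0,0,0],[1,-0.0004,-0.0045,0,0,0,0]])

```text
clock: 9.37
position: [0.5744, 0.3014, 0.055]
ee_rot: [-0.733, 1.623, 1.454]
force: [-4.3, -0.3, 11.8]
width: 0.257
```

Run:
```python
from plan import *
dk("blue")
```

```text
t 9.37 s,t,n mm [ 50.5 -38.2  15.9] F s,t,n [9.4 1.1 8.1] w 0.257
```

step_arm(rows=[[1,0,-0.0015,0,0,0,0],[1,0,-0.003,0,0,0,0],[1,0,-0.0045,0,0,0,0],[1,0,-0.0045,0,0,0,0]])

```text
clock: 9.7
position: [0.5768, 0.301, 0.0536]
ee_rot: [-0.733, 1.624, 1.455]
force: [-6.7, -1.4, 14.4]
width: 0.26
```

Run:
```python
from plan import *
dk("blue")
```

```text
t 9.7 s,t,n mm [ 47.6 -38.2  15.9] F s,t,n [12.7  2.6  9.3] w 0.26
```

step_arm(rows=[[1,0,-0.001,0,0,0,0],[1,0,-0.002,0,0,0,0],[1,0,-0.002,0,0,0,0]])

```text
clock: 9.95
position: [0.5773, 0.3009, 0.0534]
ee_rot: [-0.732, 1.625, 1.457]
force: [-9.9, -1.5, 20.2]
width: 0.258
```

Run:
```python
from plan import *
dk("blue")
```

```text
t 9.95 s,t,n mm [ 47.1 -38.2  15.9] F s,t,n [18.2  3.4 12.8] w 0.258
```

step_arm(rows=[[1,-0.0004,-0.001,0,0,0,0],[1,-0.0004,-0.001,0,0,0,0]])

```text
clock: 10.12
position: [0.5776, 0.3008, 0.0532]
ee_rot: [-0.731, 1.626, 1.458]
force: [-10.9, -0.5, 19.2]
width: 0.258
```

Run:
```python
from plan import *
dk("blue")
```

```text
t 10.12 s,t,n mm [ 46.8 -38.3  16. ] F s,t,n [18.7  2.6 11.3] w 0.258
```

step_arm(rows=[[1,-0.001,0.003,0,0,0,0],[1,-0.001,0.003,0,0,0,0],[-0.09,-0.001,0.003,0,0,0,0],[-0.09,-0.001,0.003,0,0,0,0],[-0.09,-0.001,0.003,0,0,0,0],[-0.09,-0.001,0.003,0,0,0,0],[-0.09,-0.01,0.003,0,0,0,0],[-0.09,-0.04,0.003,0,0,0,0],[-0.09,-0.08,0.003,0,0,0,0],[-0.09,-0.13,0.003,0,0,0,0],[-0.09,-0.18,0.003,0,0,0,0],[-0.09,-0.18,0.003,0,0,0,0]])

```text
clock: 11.12
position: [0.6552, 0.2847, 0.1837]
ee_rot: [-0.74, 1.612, 1.444]
force: [1.8, -0.6, 1.4]
width: 0.547
```

Run:
```python
from plan import *
dk("blue")
d,T,P=shot("w6")
d=cams.get_image("top");cv2.imwrite("pics/t6.png",cv2.resize(d["pixels"][140:250,60:300],None,fx=3,fy=3,interpolation=cv2.INTER_CUBIC)[:,:,::-1])
```

```text
t 11.12 s,t,n mm [ 43.4 -37.4 168.6] F s,t,n [-0.9  0.2  2.2] w 0.547
```

View pics/w6.png

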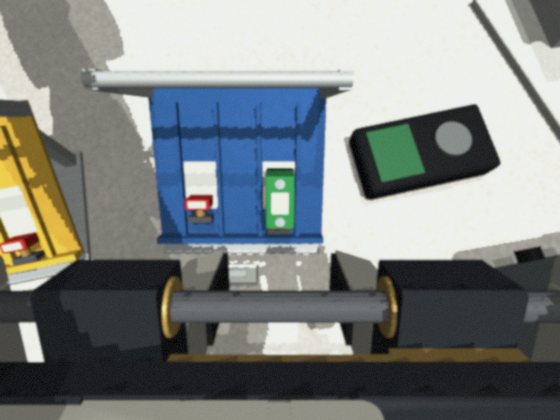

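View pics/t6.png

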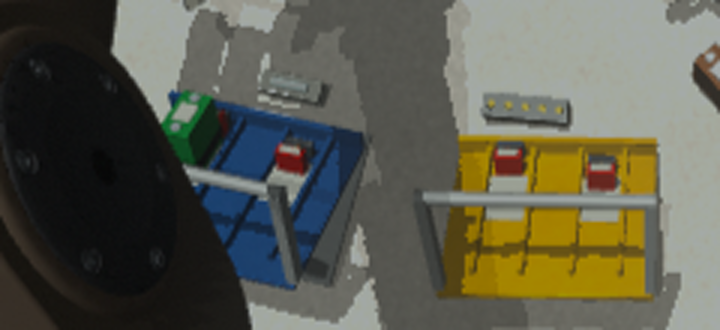

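```bash
cat >> plan.py <<'E'
def seen(fn,nm):
    d=dict(np.load(fn+".npz"));P=cloud(d,d["T"]);o,M=deck_T(*TR[nm]);L=(P-o)@M
    for t in(-.037,.037):
        m=(abs(L[...,1]-t)<.03)&(abs(L[...,2]-.051)<.008)&(L[...,0]>.0)&(L[...,0]<.12)
        if m.sum()>100:
            q=L[m];r=cv2.minAreaRect((q[:,:2]*1000).astype(np.float32));print(nm,t,"module top",np.round(r[0],1),np.round(r[1],1),round(r[2],1),"n",q[:,2].mean().round(4),"tilt",np.degrees(np.linalg.lstsq(np.c_[q[:,:2],np.ones(len(q))],q[:,2],rcond=None)[0][:2]).round(1))
E
python3 - <<'E'
from tfit import *
tfit("w6","blue"); seen("w6","blue"); tfit("w6","yellow")
o,p,Rm=cur()
print(p)
B=MOD["A"]
show([(np.array([.50,.05,.30]),down(0)),(np.array([.4418,-.2015,.2]),down(-13))])
E
```

```text
blue plane resid slopes deg [-0.08  0.09] n offs mm 2.28 17583
 s 0.06 t [-0.0784  0.0782] s 0.07 t [-0.0785  0.0779] s 0.08 t [-0.078   0.0776] s 0.09 t [-0.0785  0.0777] s 0.1 t [-0.0782  0.0768] s 0.11 t [-0.0781  0.0774] s 0.12 t [-0.0785  0.0775] s 0.13 t [-0.078  0.077] s 0.14 t [-0.0733  0.073 ]
 t -0.06 s [0.0052 0.1405]
 t -0.03 s [0.0051 0.1405]
 t 0 s [0.0051 0.1404]
 t 0.03 s [0.005  0.1405]
 t 0.06 s [0.0052 0.1405]
 white s [0.0346 0.0769] t [0.0231 0.0522] 1152
 white s [0.0636 0.0769] t [-0.052  -0.0218] 270
 red s [0.0369 0.0458] t [0.0261 0.0472] n [0.0115 0.0261] 152
blue -0.037 module top [ 49.1 -37.6] [44.5 23.6] 0.2 n 0.0521 tilt [-1.  0.]
yellow plane resid slopes deg [0.   1.79] n offs mm 4.56 5243
 s 0.06 t [-0.0825 -0.0583] s 0.07 t [-0.0825 -0.0583] s 0.08 t [-0.0825 -0.0347] s 0.09 t [-0.0825 -0.0384] s 0.1 t [-0.0824 -0.0417] s 0.11 t [-0.0826 -0.0459] s 0.12 t [-0.0823 -0.0542] s 0.13 t [-0.0824 -0.0556]
 t -0.06 s [0.005  0.1352]
 t -0.03 s [0.0107 0.0935]
 white s [0.0319 0.0748] t [-0.0499 -0.0251] 1265
 red s [0.0225 0.0313] t [-0.051  -0.0326] n [0.0074 0.0262] 239
[0.65152851 0.28561676 0.17784262]
t 11.22 p [0.6515 0.2856 0.1778] F [-0.5  0.4 -1.3] w 0.546
[-0.068, 0.1883, -0.3254, -0.1807, 0.0492, -0.498] rows>= 7.3
[0.0455, 0.1353, -0.648, 0.031, -0.0075, -0.4997] rows>= 6.6
```

step_arm(rows=[[-0.09,-0.03,0.03,-0.03,0,0,-0.08],[-0.09,-0.06,0.07,-0.07,-0.02,0,-0.16],[-0.09,-0.068,0.11,-0.12,-0.05,0.01,-0.24],[-0.09,-0.068,0.14,-0.17,-0.09,0.02,-0.32],[-0.09,-0.068,0.16,-0.22,-0.12,0.03,-0.4],[-0.09,-0.068,0.18,-0.27,-0.15,0.04,-0.48],[-0.09,-0.068,0.1883,-0.32,-0.1807,0.05,-0.5],[-0.09,-0.05,0.18,-0.37,-0.14,0.03,-0.5],[-0.09,-0.03,0.17,-0.42,-0.1,0.02,-0.5],[-0.09,-0.01,0.16,-0.47,-0.06,0.01,-0.5],[-0.09,0.01,0.155,-0.52,-0.03,0,-0.5],[-0.09,0.02,0.15,-0.57,0,0,-0.5]])

```text
clock: 12.22
position: [0.4562, -0.1148, 0.2292]
ee_rot: [-1.062, 1.299, 1.07]
force: [2.1, 0.0, -0.3]
width: 0.541
```

Run:
```python
from plan import *
q=np.array([.4416,-.2015,0]);e=np.array([0,0,1])
show([(q+e*.15,down(-13)),(q+e*.09,down(-13)),(q+e*.02,down(-13))])
```

```text
t 12.22 p [ 0.4562 -0.1148  0.2292] F [ 2.1  0.  -0.3] w 0.541
[0.099, -0.0035, -0.1099, 0.0316, -0.0003, -0.0057] rows>= 2.8
[0.174, -0.004, -0.1099, 0.0316, -0.0003, -0.0057] rows>= 1.4
[0.2615, -0.0045, -0.1099, 0.0316, -0.0003, -0.0057] rows>= 1.7
```

step_arm(rows=[[-0.09,0.04,0,-0.04,0.01,0,0],[-0.09,0.09,0,-0.065,0.015,0,0],[-0.09,0.14,0,-0.065,0.015,0,0],[-0.09,0.16,0,-0.065,0.015,0,0],[-0.09,0.16,0,-0.065,0.015,0,0],[-0.09,0.16,0,-0.065,0.015,0,0]])

```text
clock: 12.72
position: [0.4469, -0.1643, 0.1021]
ee_rot: [-1.051, 1.306, 1.059]
force: [-0.2, -0.1, 0.5]
width: 0.542
```

Run:
```python
from plan import *
d,T,P=shot("w7")
for k in "BCD": print(k,module(P,MOD[k]))
q=np.array([.4416,-.2015,0]);e=np.array([0,0,1])
show([(q+e*.09,down(-13)),(q+e*.02,down(-13))])
```

```text
B (array([0., 0.]), array([0., 0.]), -90.0, np.float64(nan), 0)
C (array([ 434.8, -298. ]), array([ 7.4, 24.6]), -89.7, np.float64(0.0539), 304)
D (array([ 441.1, -201.3]), array([24.3, 44.8]), -13.0, np.float64(0.0562), 2148)
t 12.77 p [ 0.4482 -0.1645  0.1034] F [-0.9 -0.4  1.5] w 0.544
[0.0168, -0.0015, -0.0469, 0.018, -0.0007, -0.0042] rows>= 1.0
[0.1043, -0.0019, -0.0469, 0.018, -0.0007, -0.0042] rows>= 1.7plan.py:27: RuntimeWarning: Mean of empty slice.
  return np.round(r[0],1),np.round(r[1],1),round((a+90)%180-90,1),q[:,2].mean().round(4),len(q)
  ret = ret.dtype.type(ret / rcount)
```

View pics/w7.png

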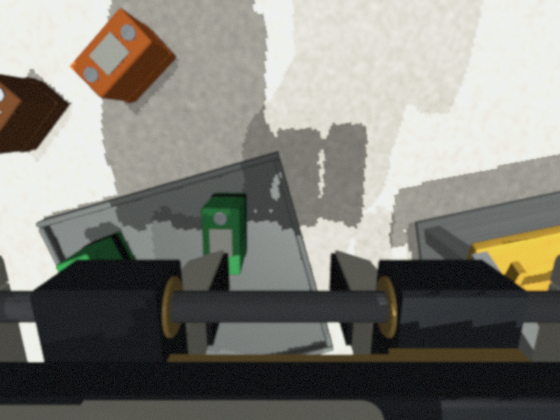

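step_arm(rows=[[-0.09,0.0,-0.0015,-0.0469,0.018,0,0],[-0.09,0.01,-0.0015,-0.0469,0.018,0,0],[-0.09,0.0168,-0.0015,-0.0469,0.018,0,0],[-0.09,0.0168,-0.0015,-0.0469,0.018,0,0],[-0.09,0.0168,-0.0015,-0.0469,0.018,0,0]])

```text
clock: 13.18
position: [0.4423, -0.2008, 0.0902]
ee_rot: [-1.04, 1.31, 1.043]
force: [-0.2, 0.2, 0.7]
width: 0.545
```

Run:
```python
from plan import *
q=np.array([.4413,-.2014,0]);e=np.array([0,0,1])
show([(q+e*.021,down(-13))])
```

```text
t 13.18 p [ 0.4423 -0.2008  0.0902] F [-0.2  0.2  0.7] w 0.545
[0.0865, 0.0008, -0.001, 0.0009, -0.0001, -0.0028] rows>= 1.7
```

step_arm(rows=[[-0.09,0.045,0.0008,-0.001,0.001,0,-0.003],[-0.09,0.084,0.0008,-0.001,0.001,0,-0.003],[-0.09,0.084,0.0008,-0.001,0.001,0,-0.003],[-0.09,0.084,0.0008,-0.001,0.001,0,-0.003],[1,0.084,0.0008,-0.001,0.001,0,-0.003],[1,0.084,0.0008,-0.001,0.001,0,-0.003],[1,0.084,0.0008,-0.001,0.001,0,-0.003],[1,0.084,0.0008,-0.001,0.001,0,-0.003],[1,0.084,0.0008,-0.001,0.001,0,-0.003]])

```text
clock: 13.93
position: [0.4414, -0.2024, 0.0233]
ee_rot: [-1.04, 1.308, 1.038]
force: [-1.2, 0.5, 10.8]
width: 0.257
```

Run:
```python
from plan import *
o,p,Rm=cur(); e=np.array([0,0,1])
mid=np.array([.47,-.1,.29])
show([(p+e*.2,Rm),(mid,down(-5)),tray("yellow",.0765,-.037,.19)])
```

```text
t 13.93 p [ 0.4414 -0.2024  0.0233] F [-1.2  0.5 10.8] w 0.257
[-0.25, -0.0003, -0.0001, 0.0, 0.0, 0.0] rows>= 4.8
[-0.3335, -0.0062, 0.1326, -0.1346, -0.0006, 0.0011] rows>= 3.0
[-0.2444, -0.14, 0.3622, -0.2213, 0.0586, 0.4987] rows>= 5.4
```

step_arm(rows=[[1,-0.03,0,0,0,0,0],[1,-0.08,0,0,0,0,0],[1,-0.13,0,0,0,0,0],[1,-0.18,0,0,0,0,0],[1,-0.23,0,0.02,0,0,0],[1,-0.28,0,0.05,-0.05,0,0],[1,-0.32,0,0.09,-0.09,0,0],[1,-0.34,-0.005,0.13,-0.13,0,0.04],[1,-0.34,-0.03,0.18,-0.15,0.01,0.12],[1,-0.33,-0.06,0.22,-0.17,0.02,0.22],[1,-0.31,-0.09,0.26,-0.19,0.03,0.32],[1,-0.28,-0.11,0.3,-0.2,0.04,0.42]])

```text
clock: 14.93
position: [0.5791, 0.008, 0.2524]
ee_rot: [-0.952, 1.524, 1.519]
force: [1.9, -0.9, 1.0]
width: 0.259
```

Run:
```python
from plan import *
show([tray("yellow",.0775,-.037,.19)])
```

```text
t 14.93 p [0.5791 0.008  0.2524] F [ 1.9 -0.9  1. ] w 0.259
[0.019, -0.0577, 0.0587, -0.0169, 0.0146, 0.0801] rows>= 1.6
```

step_arm(rows=[[1,0.005,-0.015,0.01,-0.01,0.005,0.02],[1,0.01,-0.03,0.02,-0.01,0.01,0.03],[1,0.01,-0.03,0.02,-0.01,0.01,0.03],[1,0.01,-0.03,0.02,-0.01,0.01,0.03],[1,0.01,-0.03,0.02,-0.01,0.01,0.03]])

```text
clock: 15.35
position: [0.5946, 0.021, 0.2344]
ee_rot: [-0.945, 1.549, 1.544]
force: [-0.3, -1.3, 0.0]
width: 0.26
```

Run:
```python
from tfit import *
d,T,P=shot("w8")
tfit("w8","yellow")
show([tray("yellow",.0775,-.037,.15)])
```

```text
yellow plane resid slopes deg [0.02 0.15] n offs mm 2.53 10010
 s 0.06 t [-0.0807  0.0766] s 0.07 t [-0.0812  0.076 ] s 0.08 t [-0.0804  0.0759] s 0.09 t [-0.0809  0.0762] s 0.1 t [-0.0804  0.0759] s 0.11 t [-0.0807  0.0758] s 0.13 t [-0.0776  0.0743] s 0.14 t [-0.0755  0.0717]
 t -0.06 s [0.0171 0.1461]
 t -0.03 s [0.0765 0.1465]
 t 0 s [0.0656 0.1462]
 t 0.03 s [0.0765 0.1463]
 t 0.06 s [0.0184 0.1462]
 white s [0.0449 0.0746] t [0.0221 0.0487] 652
 white s [0.033  0.0752] t [-0.0537 -0.027 ] 893
 red s [0.043  0.0449] t [0.0261 0.0439] n [0.0076 0.0267] 139
 red s [0.0302 0.0312] t [-0.0484 -0.0396] n [0.0073 0.0169] 25
t 15.4 p [0.5947 0.0209 0.235 ] F [-0.3 -0.   0.3] w 0.259
[0.056, -0.0288, 0.042, -0.0113, 0.0053, 0.051] rows>= 1.5
```

View pics/w8.png

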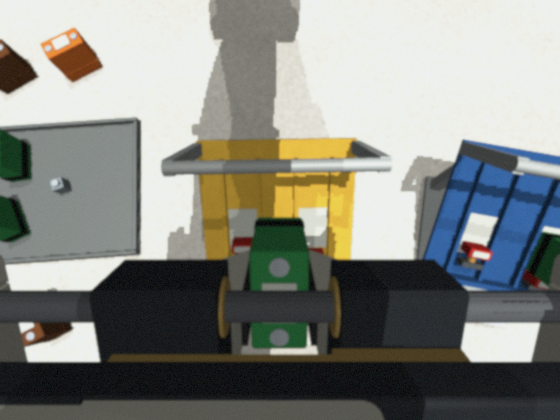

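```bash
sed -i 's/"yellow":(.5425,.017/"yellow":(.5438,.0194/' plan.py
python3 - <<'E'
from plan import *
show([tray("yellow",.0775,-.037,.15),tray("yellow",.0775,-.037,.07)])
E
```

```text
t 15.4 p [0.5947 0.0209 0.235 ] F [-0.3 -0.   0.3] w 0.259
[0.0552, -0.0303, 0.0451, -0.0113, 0.0053, 0.051] rows>= 1.5
[0.1551, -0.0249, 0.0445, -0.0113, 0.0053, 0.051] rows>= 1.9
```

step_arm(rows=[[1,0.02,-0.03,0.03,-0.01,0.005,0.051],[1,0.0552,-0.0303,0.0451,-0.0113,0.0053,0.051],[1,0.0552,-0.0303,0.0451,-0.0113,0.0053,0.051],[1,0.0552,-0.0303,0.0451,-0.0113,0.0053,0.051],[1,0.1,-0.028,0.0448,-0.0113,0.0053,0.051],[1,0.14,-0.0255,0.0445,-0.0113,0.0053,0.051],[1,0.155,-0.0249,0.0445,-0.0113,0.0053,0.051],[1,0.155,-0.0249,0.0445,-0.0113,0.0053,0.051],[1,0.155,-0.0249,0.0445,-0.0113,0.0053,0.051]])

```text
clock: 16.15
position: [0.5572, 0.0567, 0.1162]
ee_rot: [-0.923, 1.581, 1.589]
force: [1.3, -0.2, 0.1]
width: 0.259
```

Run:
```python
from plan import *
dk("yellow")
show([tray("yellow",.0775,-.037,.023),tray("yellow",.0775,-.037,.019)])
```

```text
t 16.15 s,t,n mm [ 77.2 -37.1  71.2] F s,t,n [-1.1  0.2  0.7] w 0.259
t 16.15 p [0.5572 0.0567 0.1162] F [ 1.3 -0.2  0.1] w 0.259
[0.0602, 0.0004, -0.0002, 0.0003, 0.0002, 0.0007] rows>= 1.2
[0.0652, 0.0004, -0.0002, 0.0003, 0.0002, 0.0007] rows>= 0.1
```

step_arm(rows=[[1,0.03,0.0004,0,0,0,0],[1,0.052,0.0004,0,0,0,0],[1,0.06,0.0004,0,0,0,0],[1,0.06,0.0004,0,0,0,0],[1,0.061,0.0004,0,0,0,0],[1,0.0625,0.0004,0,0,0,0],[1,0.064,0.0004,0,0,0,0],[1,0.065,0.0004,0,0,0,0],[1,0.065,0.0004,0,0,0,0]])

```text
clock: 16.9
position: [0.5316, 0.0574, 0.0705]
ee_rot: [-0.924, 1.58, 1.591]
force: [2.0, 0.8, 9.4]
width: 0.257
```

Run:
```python
from plan import *
dk("yellow")
```

```text
t 16.9 s,t,n mm [ 76.5 -38.1  18.8] F s,t,n [ 3.  -0.8  9.1] w 0.257
```

step_arm(rows=[[1,-0.0006,-0.0025,0,0,0,0],[1,-0.0006,-0.005,0,0,0,0],[1,-0.0006,-0.0075,0,0,0,0],[1,-0.0006,-0.01,0,0,0,0],[1,-0.0006,-0.0125,0,0,0,0],[1,-0.0006,-0.015,0,0,0,0],[1,-0.0006,-0.0175,0,0,0,0],[1,-0.0006,-0.0175,0,0,0,0]])

```text
clock: 17.57
position: [0.5435, 0.0577, 0.0637]
ee_rot: [-0.923, 1.581, 1.592]
force: [1.2, 0.5, 8.8]
width: 0.259
```

Run:
```python
from plan import *
dk("yellow")
```

```text
t 17.57 s,t,n mm [ 62.8 -38.3  18.9] F s,t,n [ 3.4 -0.5  8.2] w 0.259
```

step_arm(rows=[[1,-0.0004,-0.0015,0,0,0,0],[1,-0.0004,-0.003,0,0,0,0],[1,-0.0004,-0.0045,0,0,0,0],[1,-0.0004,-0.006,0,0,0,0],[1,-0.0004,-0.0075,0,0,0,0],[1,-0.0004,-0.0075,0,0,0,0]])

```text
clock: 18.07
position: [0.5486, 0.0577, 0.0608]
ee_rot: [-0.923, 1.581, 1.592]
force: [0.6, -0.1, 7.5]
width: 0.258
```

Run:
```python
from plan import *
dk("yellow")
```

```text
t 18.07 s,t,n mm [ 56.9 -38.3  18.9] F s,t,n [3.2 0.1 6.8] w 0.258
```

step_arm(rows=[[1,0,-0.0015,0,0,0,0],[1,0,-0.003,0,0,0,0],[1,0,-0.0045,0,0,0,0],[1,0,-0.006,0,0,0,0],[1,0,-0.006,0,0,0,0]])

```text
clock: 18.48
position: [0.5523, 0.0577, 0.0587]
ee_rot: [-0.922, 1.582, 1.593]
force: [-0.8, 0.4, 10.4]
width: 0.259
```

Run:
```python
from plan import *
dk("yellow")
```

```text
t 18.48 s,t,n mm [ 52.7 -38.3  18.9] F s,t,n [ 5.9 -0.4  8.6] w 0.259
```

step_arm(rows=[[1,-0.0003,-0.0015,0,0,0,0],[1,-0.0003,-0.003,0,0,0,0],[1,-0.0003,-0.0045,0,0,0,0],[1,-0.0003,-0.006,0,0,0,0],[1,-0.0003,-0.006,0,0,0,0]])

```text
clock: 18.9
position: [0.5556, 0.0578, 0.0568]
ee_rot: [-0.921, 1.584, 1.594]
force: [-4.2, 0.7, 13.6]
width: 0.26
```

Run:
```python
from plan import *
dk("yellow")
```

```text
t 18.9 s,t,n mm [ 48.8 -38.3  18.9] F s,t,n [10.4 -0.8  9.7] w 0.26
```

step_arm(rows=[[1,-0.0003,-0.0015,0,0,0,0],[1,-0.0003,-0.003,0,0,0,0],[1,-0.0003,-0.003,0,0,0,0]])

```text
clock: 19.15
position: [0.5577, 0.0578, 0.0556]
ee_rot: [-0.92, 1.584, 1.594]
force: [-4.2, 0.8, 12.6]
width: 0.256
```

Run:
```python
from plan import *
dk("yellow")
```

```text
t 19.15 s,t,n mm [ 46.4 -38.3  18.9] F s,t,n [ 9.9 -0.9  8.9] w 0.256
```

step_arm(rows=[[1,-0.0003,-0.0015,0,0,0,0],[1,-0.0003,-0.003,0,0,0,0],[1,-0.0003,-0.003,0,0,0,0]])

```text
clock: 19.4
position: [0.5597, 0.0578, 0.0545]
ee_rot: [-0.92, 1.584, 1.594]
force: [-4.9, 0.8, 10.1]
width: 0.26
```

Run:
```python
from plan import *
dk("yellow")
```

```text
t 19.4 s,t,n mm [ 44.1 -38.3  19. ] F s,t,n [ 9.3 -0.8  6.3] w 0.26
```

step_arm(rows=[[1,0,-0.0015,0,0,0,0],[1,0,-0.003,0,0,0,0],[1,0,-0.003,0,0,0,0]])

```text
clock: 19.65
position: [0.5606, 0.0579, 0.054]
ee_rot: [-0.918, 1.586, 1.596]
force: [-8.9, -0.6, 16.8]
width: 0.259
```

Run:
```python
from plan import *
dk("yellow")
```

```text
t 19.65 s,t,n mm [ 43.1 -38.3  19. ] F s,t,n [16.1  0.5 10.1] w 0.259
```

Stop reached; 0.8 mm more to seat firmly.

step_arm(rows=[[1,-0.0003,-0.001,0,0,0,0],[1,-0.0003,-0.0013,0,0,0,0],[1,-0.0003,-0.0013,0,0,0,0]])

```text
clock: 19.9
position: [0.5609, 0.0578, 0.0539]
ee_rot: [-0.917, 1.587, 1.597]
force: [-12.1, -0.1, 19.2]
width: 0.254
```

Run:
```python
from plan import *
dk("yellow")
```

```text
t 19.9 s,t,n mm [ 42.8 -38.3  19.1] F s,t,n [20.1 -0.  10.6] w 0.254
```

step_arm(rows=[[1,-0.001,0.003,0,0,0,0],[1,-0.001,0.003,0,0,0,0],[-0.09,-0.001,0.003,0,0,0,0],[-0.09,-0.001,0.003,0,0,0,0],[-0.09,-0.001,0.003,0,0,0,0],[-0.09,-0.001,0.003,0,0,0,0],[-0.09,-0.01,0.003,0,0,0,0],[-0.09,-0.04,0.003,0,0,0,0],[-0.09,-0.08,0.003,0,0,0,0],[-0.09,-0.13,0.003,0,0,0,0],[-0.09,-0.18,0.003,0,0,0,0],[-0.09,-0.18,0.003,0,0,0,0]])

```text
clock: 20.9
position: [0.6391, 0.0582, 0.184]
ee_rot: [-0.93, 1.575, 1.585]
force: [-0.4, -0.1, 0.5]
width: 0.542
```

Run:
```python
from tfit import *
dk("yellow")
d,T,P=shot("w9")
tfit("w9","yellow"); seen("w9","yellow")
show([(np.array([.5,-.12,.26]),down(0)),(np.array([.4546,-.2963,.15]),down(9.5))])
```

```text
t 20.9 s,t,n mm [ 40.2 -37.9 170.8] F s,t,n [0.6 0.1 0.2] w 0.542
yellow plane resid slopes deg [-0.06  0.17] n offs mm 2.08 18058
 s 0.06 t [-0.0787  0.0783] s 0.07 t [-0.0794  0.0784] s 0.08 t [-0.0789  0.0782] s 0.09 t [-0.0786  0.0782] s 0.1 t [-0.0783  0.0782] s 0.11 t [-0.0787  0.0779] s 0.12 t [-0.0783  0.0781] s 0.13 t [-0.0779  0.0778] s 0.14 t [-0.0732  0.0742]
 t -0.06 s [0.0056 0.1423]
 t -0.03 s [0.006  0.1423]
 t 0 s [0.0056 0.1422]
 t 0.03 s [0.0054 0.1423]
 t 0.06 s [0.0053 0.1422]
 white s [0.0388 0.076 ] t [0.0232 0.0511] 1027
 white s [0.0657 0.0761] t [-0.0518 -0.0225] 284
 red s [0.0383 0.046 ] t [0.0261 0.0463] n [0.0077 0.0261] 154
yellow -0.037 module top [ 46.6 -37.6] [44.5 23.8] 0.3 n 0.0518 tilt [-1.3  0.8]
t 20.95 p [0.6372 0.0581 0.1808] F [ 0.3 -0.1 -1.5] w 0.541
[0.0001, 0.2001, -0.2208, 0.0099, -0.0024, -0.4948] rows>= 5.7
[0.1487, 0.1833, -0.4406, -0.1448, 0.0386, -0.4937] rows>= 5.1
```

View pics/w9.png

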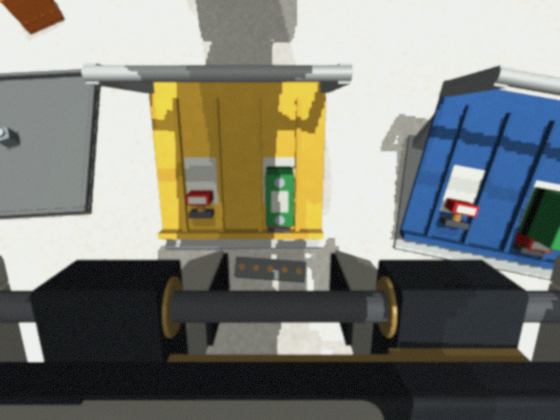

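step_arm(rows=[[-0.09,-0.04,0.03,-0.02,0,0,-0.08],[-0.09,-0.05,0.07,-0.05,0,0,-0.18],[-0.09,-0.05,0.11,-0.09,0,0,-0.28],[-0.09,-0.04,0.15,-0.13,0,0,-0.38],[-0.09,-0.02,0.19,-0.17,0,0,-0.46],[-0.09,0,0.2,-0.22,0,0,-0.494],[-0.09,0.02,0.195,-0.27,-0.04,0.01,-0.494],[-0.09,0.04,0.19,-0.32,-0.08,0.02,-0.494],[-0.09,0.07,0.188,-0.36,-0.12,0.03,-0.494],[-0.09,0.1,0.185,-0.4,-0.1448,0.038,-0.494],[-0.09,0.14,0.1833,-0.4406,-0.1448,0.0386,-0.494],[-0.09,0.1487,0.1833,-0.4406,-0.1448,0.0386,-0.494]])

```text
clock: 21.95
position: [0.4478, -0.2998, 0.1459]
ee_rot: [-1.323, 1.136, 1.335]
force: [-0.8, 0.0, -0.8]
width: 0.542
```

Run:
```python
from plan import *
q=np.array([.455,-.2958,0]);e=np.array([0,0,1])
show([(q+e*.1,down(9.3))])
```

```text
t 21.95 p [ 0.4478 -0.2998  0.1459] F [-0.8  0.  -0.8] w 0.542
[0.0573, -0.0102, 0.0035, -0.0008, 0.0002, -0.0097] rows>= 1.1
```

step_arm(rows=[[-0.09,0.03,-0.007,0.003,0,0,-0.008],[-0.09,0.055,-0.007,0.003,0,0,-0.008],[-0.09,0.055,-0.007,0.003,0,0,-0.008],[-0.09,0.055,-0.007,0.003,0,0,-0.008]])

```text
clock: 22.28
position: [0.4546, -0.292, 0.103]
ee_rot: [-1.327, 1.126, 1.333]
force: [-0.3, 0.1, 1.1]
width: 0.548
```

Run:
```python
from plan import *
d,T,P=shot("w10")
print(module(P,(.455,-.2958)))
q=np.array([.455,-.2958,0]);e=np.array([0,0,1])
show([(q+e*.0225,down(9.3))])
```

```text
(array([ 455. , -295.6]), array([45.3, 23.8]), 9.0, np.float64(0.0564), 2621)
t 22.33 p [ 0.4556 -0.2925  0.1041] F [ 0.1 -0.2  0.6] w 0.549
[0.102, 0.0014, -0.0041, 0.0033, 0.0014, -0.0] rows>= 2.0
```

View pics/w10.png

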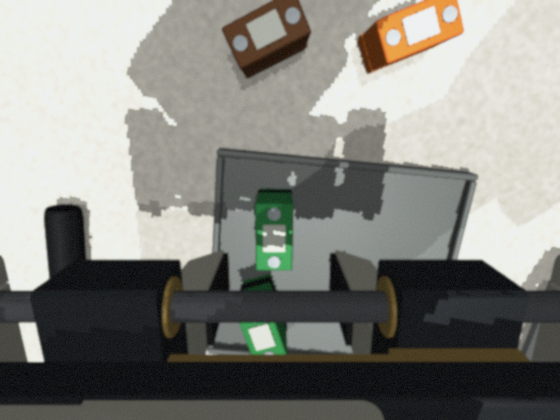

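step_arm(rows=[[-0.09,0.03,0.0014,-0.0038,0.003,0.001,0],[-0.09,0.07,0.0014,-0.0038,0.003,0.001,0],[-0.09,0.102,0.0014,-0.0038,0.003,0.001,0],[-0.09,0.102,0.0014,-0.0038,0.003,0.001,0],[-0.09,0.102,0.0014,-0.0038,0.003,0.001,0],[1,0.102,0.0014,-0.0038,0.003,0.001,0],[1,0.102,0.0014,-0.0038,0.003,0.001,0],[1,0.102,0.0014,-0.0038,0.003,0.001,0],[1,0.102,0.0014,-0.0038,0.003,0.001,0],[1,0.102,0.0014,-0.0038,0.003,0.001,0]])

```text
clock: 23.17
position: [0.4556, -0.2958, 0.023]
ee_rot: [-1.329, 1.127, 1.326]
force: [-1.6, 0.1, 9.1]
width: 0.26
```

Run:
```python
from plan import *
o,p,Rm=cur(); e=np.array([0,0,1])
show([(p+e*.2,Rm),(np.array([.46,0,.31]),down(0)),tray("blue",.0775,.037,.19)])
```

```text
t 23.17 p [ 0.4556 -0.2958  0.023 ] F [-1.6  0.1  9.1] w 0.26
[-0.25, -0.0004, -0.0001, 0.0, 0.0, 0.0] rows>= 4.8
[-0.3587, -0.0659, 0.3638, 0.1553, -0.0003, 0.0017] rows>= 7.4
[-0.245, -0.3096, 0.5966, 0.3325, -0.0892, 0.4964] rows>= 6.8
```

step_arm(rows=[[1,-0.03,0,0,0,0,0],[1,-0.08,0,0,0,0,0],[1,-0.13,0,0,0,0,0],[1,-0.18,0,0,0,0,0],[1,-0.23,0,0.02,0,0,0],[1,-0.27,-0.01,0.05,0.02,0,0],[1,-0.3,-0.02,0.09,0.04,0,0],[1,-0.32,-0.03,0.13,0.06,0,0],[1,-0.34,-0.04,0.18,0.08,0,0],[1,-0.355,-0.05,0.23,0.1,0,0],[1,-0.36,-0.06,0.28,0.12,0,0],[1,-0.36,-0.065,0.33,0.14,0,0]])

```text
clock: 24.17
position: [0.464, -0.0258, 0.3118]
ee_rot: [-1.221, 1.199, 1.217]
force: [1.3, 0.4, -1.6]
width: 0.261
```

Run:
```python
from plan import *
show([tray("blue",.0775,.037,.19)])
```

```text
t 24.17 p [ 0.464  -0.0258  0.3118] F [ 1.3  0.4 -1.6] w 0.261
[0.1166, -0.2018, 0.2985, 0.1945, -0.051, 0.5015] rows>= 7.3
```

step_arm(rows=[[1,0,-0.02,0.04,0.02,0,0.04],[1,0.01,-0.045,0.08,0.04,0,0.1],[1,0.02,-0.07,0.115,0.06,-0.01,0.17],[1,0.03,-0.1,0.15,0.09,-0.02,0.25],[1,0.05,-0.125,0.18,0.12,-0.03,0.33],[1,0.07,-0.15,0.21,0.15,-0.04,0.41],[1,0.09,-0.175,0.235,0.18,-0.05,0.47],[1,0.1,-0.19,0.25,0.185,-0.05,0.5],[1,0.105,-0.195,0.26,0.185,-0.05,0.5],[1,0.105,-0.195,0.26,0.185,-0.05,0.5],[1,0.105,-0.195,0.26,0.185,-0.05,0.5]])

```text
clock: 25.08
position: [0.6161, 0.1828, 0.2268]
ee_rot: [-0.747, 1.618, 1.457]
force: [-0.7, -0.4, -0.8]
width: 0.259
```

Run:
```python
from plan import *
show([tray("blue",.0775,.037,.15),tray("blue",.0775,.037,.07)])
dk("blue")
```

```text
t 25.08 p [0.6161 0.1828 0.2268] F [-0.7 -0.4 -0.8] w 0.259
[0.058, -0.0051, 0.0418, 0.0102, -0.0053, -0.0] rows>= 1.4
[0.158, -0.0051, 0.0423, 0.0102, -0.0053, -0.0] rows>= 1.9
t 25.08 s,t,n mm [ 81.2  70.2 196.6] F s,t,n [ 0.1  0.6 -0.9] w 0.259
```

step_arm(rows=[[1,0.02,-0.005,0.035,0.01,-0.005,0],[1,0.045,-0.005,0.042,0.01,-0.005,0],[1,0.058,-0.005,0.042,0.01,-0.005,0],[1,0.058,-0.005,0.042,0.01,-0.005,0],[1,0.1,-0.005,0.0423,0.01,-0.005,0],[1,0.14,-0.005,0.0423,0.01,-0.005,0],[1,0.158,-0.005,0.0423,0.01,-0.005,0],[1,0.158,-0.005,0.0423,0.01,-0.005,0],[1,0.158,-0.005,0.0423,0.01,-0.005,0]])

```text
clock: 25.83
position: [0.5642, 0.2264, 0.1173]
ee_rot: [-0.736, 1.619, 1.447]
force: [0.5, -0.4, -0.1]
width: 0.252
```

Run:
```python
from plan import *
d,T,P=shot("w11")
show([tray("blue",.0775,.037,.023),tray("blue",.0775,.037,.019)])
dk("blue")
```

```text
t 25.88 p [0.5651 0.2264 0.1176] F [-0.1 -0.6 -1. ] w 0.257
[0.0622, 0.0005, 0.0001, -0.0005, 0.0016, 0.0022] rows>= 1.2
[0.0672, 0.0005, 0.0001, -0.0005, 0.0016, 0.0022] rows>= 0.1
t 25.88 s,t,n mm [77.2 37.2 72.7] F s,t,n [-0.5  0.7 -0.8] w 0.257
```

View pics/w11.png

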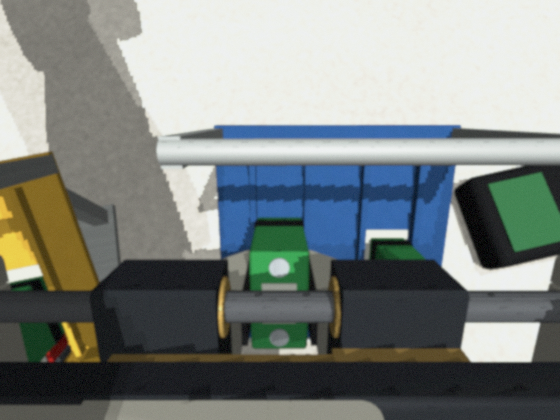

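step_arm(rows=[[1,0.03,0.0005,0,0,0.0015,0.002],[1,0.054,0.0005,0,0,0.0015,0.002],[1,0.062,0.0005,0,0,0.0015,0.002],[1,0.062,0.0005,0,0,0.0015,0.002],[1,0.0635,0.0005,0,0,0.0015,0.002],[1,0.065,0.0005,0,0,0.0015,0.002],[1,0.0665,0.0005,0,0,0.0015,0.002],[1,0.0665,0.0005,0,0,0.0015,0.002]])

```text
clock: 26.55
position: [0.5389, 0.2321, 0.0708]
ee_rot: [-0.736, 1.62, 1.448]
force: [1.9, -0.2, 6.5]
width: 0.256
```

Run:
```python
from plan import *
dk("blue")
```

```text
t 26.55 s,t,n mm [77.  36.6 18.8] F s,t,n [ 1.6 -0.2  6.5] w 0.256
```

step_arm(rows=[[1,0,-0.0025,0,0,0,0],[1,0,-0.005,0,0,0,0],[1,0,-0.0075,0,0,0,0],[1,0,-0.0095,0,0,0,0],[1,0,-0.0095,0,0,0,0]])

```text
clock: 26.97
position: [0.545, 0.2314, 0.0673]
ee_rot: [-0.735, 1.62, 1.449]
force: [1.2, 0.1, 8.3]
width: 0.257
```

Run:
```python
from plan import *
dk("blue")
```

```text
t 26.97 s,t,n mm [69.9 36.2 18.9] F s,t,n [ 3.2 -0.4  7.8] w 0.257
```

step_arm(rows=[[1,-0.0004,-0.0015,0,0,0,0],[1,-0.0004,-0.003,0,0,0,0],[1,-0.0004,-0.0045,0,0,0,0],[1,-0.0004,-0.006,0,0,0,0],[1,-0.0004,-0.006,0,0,0,0]])

```text
clock: 27.38
position: [0.5483, 0.2307, 0.0655]
ee_rot: [-0.734, 1.622, 1.451]
force: [-2.7, 0.3, 12.3]
width: 0.258
```

Run:
```python
from plan import *
dk("blue")
```

```text
t 27.38 s,t,n mm [66.1 36.2 18.9] F s,t,n [8.4 0.2 9.3] w 0.258
```

step_arm(rows=[[1,-0.0004,-0.0015,0,0,0,0],[1,-0.0004,-0.003,0,0,0,0],[1,-0.0004,-0.0045,0,0,0,0],[1,-0.0004,-0.006,0,0,0,0],[1,-0.0004,-0.006,0,0,0,0]])

```text
clock: 27.8
position: [0.5518, 0.23, 0.0634]
ee_rot: [-0.734, 1.623, 1.452]
force: [-3.3, -0.1, 11.5]
width: 0.255
```

Run:
```python
from plan import *
dk("blue")
```

```text
t 27.8 s,t,n mm [62.  36.2 18.9] F s,t,n [8.5 0.8 8.3] w 0.255
```

step_arm(rows=[[1,-0.0003,-0.0015,0,0,0,0],[1,-0.0003,-0.003,0,0,0,0],[1,-0.0003,-0.003,0,0,0,0]])

```text
clock: 28.05
position: [0.5539, 0.2296, 0.0622]
ee_rot: [-0.734, 1.623, 1.452]
force: [-4.0, -0.2, 10.3]
width: 0.259
```

Run:
```python
from plan import *
dk("blue")
```

```text
t 28.05 s,t,n mm [59.6 36.2 19. ] F s,t,n [8.5 1.  7. ] w 0.259
```

step_arm(rows=[[1,0,-0.0015,0,0,0,0],[1,0,-0.003,0,0,0,0],[1,0,-0.003,0,0,0,0]])

```text
clock: 28.3
position: [0.5557, 0.2293, 0.0612]
ee_rot: [-0.733, 1.623, 1.453]
force: [-6.2, 0.1, 11.6]
width: 0.259
```

Run:
```python
from plan import *
dk("blue")
```

```text
t 28.3 s,t,n mm [57.5 36.2 19. ] F s,t,n [11.1  1.1  7. ] w 0.259
```

step_arm(rows=[[1,0,-0.001,0,0,0,0],[1,0,-0.002,0,0,0,0],[1,0,-0.002,0,0,0,0]])

```text
clock: 28.55
position: [0.5561, 0.2292, 0.0609]
ee_rot: [-0.732, 1.624, 1.454]
force: [-8.7, -0.0, 15.9]
width: 0.262
```

Run:
```python
from plan import *
dk("blue")
```

```text
t 28.55 s,t,n mm [56.9 36.2 19. ] F s,t,n [15.3  1.7  9.5] w 0.262
```

step_arm(rows=[[1,-0.0003,-0.001,0,0,0,0],[1,-0.0003,-0.0018,0,0,0,0],[1,-0.0003,-0.0018,0,0,0,0]])

```text
clock: 28.8
position: [0.5566, 0.2291, 0.0607]
ee_rot: [-0.731, 1.625, 1.456]
force: [-11.6, -0.2, 18.6]
width: 0.261
```

Run:
```python
from plan import *
dk("blue")
```

```text
t 28.8 s,t,n mm [56.4 36.2 19.1] F s,t,n [19.2  2.4 10.5] w 0.261
```

step_arm(rows=[[1,-0.001,0.003,0,0,0,0],[1,-0.001,0.003,0,0,0,0],[-0.09,-0.001,0.003,0,0,0,0],[-0.09,-0.001,0.003,0,0,0,0],[-0.09,-0.001,0.003,0,0,0,0],[-0.09,-0.001,0.003,0,0,0,0],[-0.09,-0.01,0.003,0,0,0,0],[-0.09,-0.04,0.003,0,0,0,0],[-0.09,-0.08,0.003,0,0,0,0],[-0.09,-0.13,0.003,0,0,0,0],[-0.09,-0.18,0.003,0,0,0,0],[-0.09,-0.18,0.003,0,0,0,0]])

```text
clock: 29.8
position: [0.6334, 0.2131, 0.1902]
ee_rot: [-0.74, 1.614, 1.442]
force: [0.8, -1.3, 0.1]
width: 0.546
```

Run:
```python
from tfit import *
dk("blue")
d,T,P=shot("w12")
seen("w12","blue"); seen("w12","yellow")
show([(np.array([.50,.03,.30]),down(5)),(np.array([.5268,-.293,.2]),down(26.3))])
```

```text
t 29.8 s,t,n mm [ 53.2  37.1 170.5] F s,t,n [-0.8  1.2  0.6] w 0.546
blue -0.037 module top [ 49.1 -37.6] [44.4 24.4] 0.5 n 0.0517 tilt [-1.3 -4.1]
blue 0.037 module top [60.1 36.7] [23.7 45. ] 89.3 n 0.0521 tilt [-0.7  0.1]
yellow -0.037 module top [ 49.3 -37.7] [39.8 25.6] 0.4 n 0.0511 tilt [-1.3  7.4]
t 29.85 p [0.6316 0.2136 0.1871] F [ 0.2 -0.2 -0.9] w 0.542
[-0.0647, 0.1717, -0.2569, -0.2631, 0.0706, -0.4922] rows>= 6.1
[-0.0115, 0.0134, -0.6466, -0.6099, 0.1627, -0.4774] rows>= 8.1
```

View pics/w12.png

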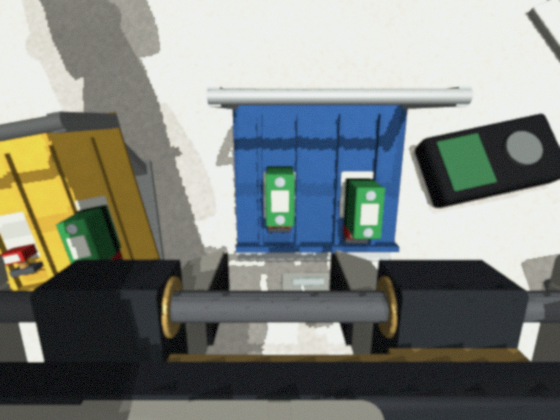

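step_arm(rows=[[-0.09,-0.04,0.02,-0.02,-0.01,0,-0.08],[-0.09,-0.06,0.06,-0.06,-0.04,0.01,-0.16],[-0.09,-0.065,0.1,-0.1,-0.08,0.02,-0.24],[-0.09,-0.065,0.13,-0.15,-0.13,0.03,-0.32],[-0.09,-0.065,0.16,-0.2,-0.18,0.05,-0.4],[-0.09,-0.065,0.17,-0.25,-0.24,0.06,-0.48],[-0.09,-0.06,0.155,-0.3,-0.31,0.08,-0.49],[-0.09,-0.05,0.135,-0.35,-0.37,0.1,-0.488],[-0.09,-0.04,0.115,-0.4,-0.43,0.12,-0.486],[-0.09,-0.03,0.095,-0.45,-0.49,0.135,-0.482],[-0.09,-0.02,0.075,-0.5,-0.55,0.15,-0.48],[-0.09,-0.012,0.055,-0.55,-0.6,0.16,-0.478]])

```text
clock: 30.85
position: [0.5086, -0.1875, 0.2217]
ee_rot: [-1.53, 0.964, 1.543]
force: [1.5, 1.1, 0.2]
width: 0.547
```

Run:
```python
from plan import *
q=np.array([.527,-.2928,0]);e=np.array([0,0,1])
show([(q+e*.1,down(26.2))])
```

```text
t 30.85 p [ 0.5086 -0.1875  0.2217] F [1.5 1.1 0.2] w 0.547
[0.1519, 0.0358, -0.1289, -0.0031, 0.0036, -0.0074] rows>= 3.9
```

step_arm(rows=[[-0.09,0.01,0.025,-0.05,0,0.003,-0.005],[-0.09,0.04,0.03,-0.085,0,0.003,-0.005],[-0.09,0.09,0.03,-0.085,0,0.003,-0.005],[-0.09,0.14,0.03,-0.085,0,0.003,-0.005],[-0.09,0.145,0.03,-0.085,0,0.003,-0.005],[-0.09,0.145,0.03,-0.085,0,0.003,-0.005],[-0.09,0.145,0.03,-0.085,0,0.003,-0.005]])

```text
clock: 31.43
position: [0.5168, -0.2579, 0.1077]
ee_rot: [-1.532, 0.964, 1.534]
force: [0.7, -0.1, 0.8]
width: 0.548
```

Run:
```python
from plan import *
d,T,P=shot("w13")
print(module(P,(.527,-.2928)))
q=np.array([.527,-.2928,0]);e=np.array([0,0,1])
show([(q+e*.1,down(26.2)),(q+e*.0225,down(26.2))])
```

```text
(array([ 527.1, -292.5]), array([44.9, 24.3]), 26.7, np.float64(0.0563), 2478)
t 31.48 p [ 0.5176 -0.2582  0.1086] F [0.4 0.2 1.2] w 0.545
[0.0109, 0.0083, -0.044, -0.0065, -0.0018, -0.0006] rows>= 0.9
[0.1078, 0.0082, -0.0438, -0.0065, -0.0018, -0.0006] rows>= 1.9
```

View pics/w13.png

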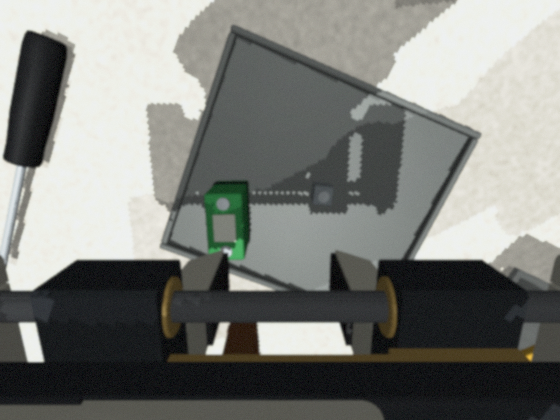

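step_arm(rows=[[-0.09,0.0,0.008,-0.0405,-0.003,0,0],[-0.09,0.005,0.008,-0.0439,-0.003,0,0],[-0.09,0.01,0.008,-0.0439,-0.003,0,0],[-0.09,0.03,0.008,-0.0439,-0.003,0,0]])

```text
clock: 31.82
position: [0.5282, -0.2935, 0.086]
ee_rot: [-1.539, 0.961, 1.53]
force: [0.2, 0.6, -1.5]
width: 0.545
```

Run:
```python
from plan import *
q=np.array([.527,-.2928,0]);e=np.array([0,0,1])
show([(q+e*.0225,down(26.5))])
```

```text
t 31.82 p [ 0.5282 -0.2935  0.086 ] F [ 0.2  0.6 -1.5] w 0.545
[0.0793, 0.0011, 0.0018, -0.0094, -0.0046, 0.0017] rows>= 1.5
```

step_arm(rows=[[-0.09,0.035,0.0008,0.0015,-0.008,0,0],[-0.09,0.074,0.0008,0.0015,-0.008,0,0],[-0.09,0.074,0.0008,0.0015,-0.008,0,0],[-0.09,0.074,0.0008,0.0015,-0.008,0,0],[1,0.074,0.0008,0.0015,-0.008,0,0],[1,0.074,0.0008,0.0015,-0.008,0,0],[1,0.074,0.0008,0.0015,-0.008,0,0],[1,0.074,0.0008,0.0015,-0.008,0,0],[1,0.074,0.0008,0.0015,-0.008,0,0]])

```text
clock: 32.57
position: [0.5252, -0.2919, 0.0244]
ee_rot: [-1.541, 0.956, 1.541]
force: [-1.2, 0.1, 8.2]
width: 0.256
```

Run:
```python
from plan import *
o,p,Rm=cur(); e=np.array([0,0,1])
show([(p+e*.2,Rm),(np.array([.50,-.12,.31]),down(10)),tray("yellow",.0775,.037,.19)])
```

```text
t 32.57 p [ 0.5252 -0.2919  0.0244] F [-1.2  0.1  8.2] w 0.256
[-0.25, 0.0004, -0.0003, 0.0, 0.0, 0.0] rows>= 4.8
[-0.3574, -0.0669, 0.206, 0.2739, -0.0013, -0.0012] rows>= 4.6
[-0.2444, -0.2554, 0.2563, 0.4219, -0.1145, 0.4902] rows>= 4.4
```

step_arm(rows=[[1,-0.03,0,0,0,0,0],[1,-0.08,0,0,0,0,0],[1,-0.13,0,0,0,0,0],[1,-0.18,0,0,0,0,0],[1,-0.23,0,0.01,0.02,0,0],[1,-0.28,-0.01,0.03,0.06,0,0],[1,-0.32,-0.02,0.06,0.12,0,0],[1,-0.34,-0.04,0.1,0.18,0,0],[1,-0.34,-0.06,0.15,0.24,0,0.04],[1,-0.34,-0.09,0.18,0.3,-0.02,0.12],[1,-0.33,-0.12,0.2,0.34,-0.04,0.2],[1,-0.31,-0.15,0.22,0.38,-0.06,0.28]])

```text
clock: 33.57
position: [0.5554, -0.0779, 0.2738]
ee_rot: [-1.103, 1.403, 1.469]
force: [1.2, 0.1, -0.6]
width: 0.26
```

Run:
```python
from plan import *
show([tray("yellow",.0775,.037,.19)])
```

```text
t 33.57 p [ 0.5554 -0.0779  0.2738] F [ 1.2  0.1 -0.6] w 0.26
[0.0413, -0.0979, 0.0713, 0.0456, -0.0179, 0.215] rows>= 2.5
```

step_arm(rows=[[1,0.01,-0.04,0.02,0.02,-0.01,0.06],[1,0.02,-0.07,0.04,0.02,-0.01,0.12],[1,0.025,-0.075,0.05,0.02,-0.01,0.16],[1,0.03,-0.075,0.05,0.02,-0.01,0.16],[1,0.03,-0.075,0.05,0.02,-0.01,0.16],[1,0.03,-0.075,0.05,0.02,-0.01,0.16]])

```text
clock: 34.07
position: [0.6016, -0.0384, 0.2309]
ee_rot: [-0.981, 1.532, 1.571]
force: [0.0, -0.7, -0.3]
width: 0.262
```

Run:
```python
from plan import *
dk("yellow")
show([tray("yellow",.0775,.037,.15),tray("yellow",.0775,.037,.07)])
```

```text
t 34.07 s,t,n mm [ 96.8  58.3 192.2] F s,t,n [-0.2  0.7 -0.2] w 0.262
t 34.07 p [ 0.6016 -0.0384  0.2309] F [ 0.  -0.7 -0.3] w 0.262
[0.0538, -0.0217, 0.0266, 0.0238, -0.0096, 0.054] rows>= 1.2
[0.1536, -0.0161, 0.0277, 0.0238, -0.0096, 0.054] rows>= 1.9
```

step_arm(rows=[[1,0.01,-0.0217,0.0266,0.0238,-0.0096,0.054],[1,0.02,-0.0217,0.0266,0.0238,-0.0096,0.054],[1,0.05,-0.0217,0.0266,0.0238,-0.0096,0.054],[1,0.0538,-0.0217,0.0266,0.0238,-0.0096,0.054],[1,0.0538,-0.0217,0.0266,0.0238,-0.0096,0.054],[1,0.09,-0.0195,0.027,0.0238,-0.0096,0.054],[1,0.13,-0.0175,0.0275,0.0238,-0.0096,0.054],[1,0.1536,-0.0161,0.0277,0.0238,-0.0096,0.054],[1,0.1536,-0.0161,0.0277,0.0238,-0.0096,0.054],[1,0.1536,-0.0161,0.0277,0.0238,-0.0096,0.054]])

```text
clock: 34.9
position: [0.5578, -0.0167, 0.1169]
ee_rot: [-0.923, 1.58, 1.59]
force: [0.7, -0.3, -0.4]
width: 0.258
```

Run:
```python
from plan import *
d,T,P=shot("w14")
dk("yellow")
show([tray("yellow",.0775,.037,.024),tray("yellow",.0775,.037,.020)])
```

```text
t 34.95 s,t,n mm [76.9 36.3 72.6] F s,t,n [-0.2  0.6 -0.7] w 0.261
t 34.95 p [ 0.5588 -0.0168  0.1173] F [-0.1 -0.6 -0.7] w 0.261
[0.0607, 0.001, -0.0009, 0.001, 0.0005, 0.0024] rows>= 1.2
[0.0657, 0.001, -0.0009, 0.001, 0.0005, 0.0024] rows>= 0.1
```

View pics/w14.png

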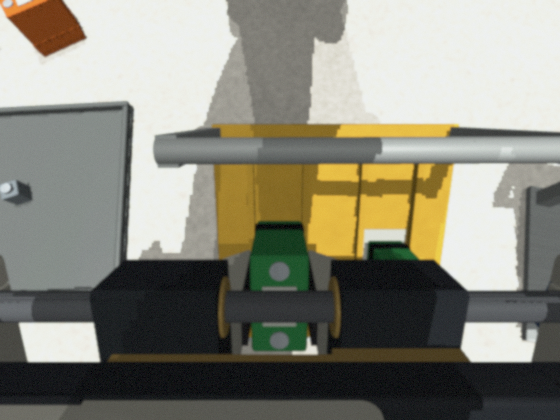

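Module is centred between the guides (x ≈ 252–303), so I lower it.

step_arm(rows=[[1,0.03,0.001,-0.0009,0.001,0,0.002],[1,0.052,0.001,-0.0009,0.001,0,0.002],[1,0.0605,0.001,-0.0009,0.001,0,0.002],[1,0.0605,0.001,-0.0009,0.001,0,0.002],[1,0.062,0.001,-0.0009,0.001,0,0.002],[1,0.0635,0.001,-0.0009,0.001,0,0.002],[1,0.065,0.001,-0.0009,0.001,0,0.002],[1,0.065,0.001,-0.0009,0.001,0,0.002]])

```text
clock: 35.62
position: [0.5323, -0.0174, 0.0719]
ee_rot: [-0.923, 1.581, 1.59]
force: [3.5, -0.3, 6.3]
width: 0.261
```

Run:
```python
from plan import *
dk("yellow")
```

```text
t 35.62 s,t,n mm [77.2 36.7 20. ] F s,t,n [0.1 0.3 7.2] w 0.261
```

step_arm(rows=[[1,0,-0.0025,0,0,0,0],[1,0,-0.005,0,0,0,0],[1,0,-0.0075,0,0,0,0],[1,0,-0.01,0,0,0,0],[1,0,-0.01,0,0,0,0]])

```text
clock: 36.03
position: [0.5388, -0.0174, 0.0681]
ee_rot: [-0.922, 1.582, 1.591]
force: [0.6, 0.0, 10.4]
width: 0.263
```

Run:
```python
from plan import *
dk("yellow")
```

```text
t 36.03 s,t,n mm [69.6 36.8 20. ] F s,t,n [ 4.6 -0.   9.3] w 0.263
```

step_arm(rows=[[1,-0.0005,-0.0015,0,0,0,0],[1,-0.0005,-0.003,0,0,0,0],[1,-0.0005,-0.0045,0,0,0,0],[1,-0.0005,-0.006,0,0,0,0],[1,-0.0005,-0.006,0,0,0,0]])

```text
clock: 36.45
position: [0.5416, -0.0174, 0.0666]
ee_rot: [-0.919, 1.584, 1.593]
force: [-3.8, -0.0, 13.6]
width: 0.262
```

Run:
```python
from plan import *
dk("yellow")
```

```text
t 36.45 s,t,n mm [66.4 36.8 20. ] F s,t,n [10.1  0.   9.8] w 0.262
```

step_arm(rows=[[1,-0.0005,-0.0015,0,0,0,0],[1,-0.0005,-0.003,0,0,0,0],[1,-0.0005,-0.0045,0,0,0,0],[1,-0.0005,-0.006,0,0,0,0],[1,-0.0005,-0.006,0,0,0,0]])

```text
clock: 36.87
position: [0.5458, -0.0173, 0.0642]
ee_rot: [-0.919, 1.584, 1.593]
force: [-4.4, 0.5, 12.1]
width: 0.26
```

Run:
```python
from plan import *
dk("yellow")
```

```text
t 36.87 s,t,n mm [61.6 36.8 20.1] F s,t,n [ 9.8 -0.6  8.3] w 0.26
```

step_arm(rows=[[1,-0.0002,-0.0015,0,0,0,0],[1,-0.0002,-0.003,0,0,0,0],[1,-0.0002,-0.003,0,0,0,0]])

```text
clock: 37.12
position: [0.5475, -0.0173, 0.0633]
ee_rot: [-0.918, 1.585, 1.594]
force: [-6.0, 0.7, 12.6]
width: 0.262
```

Run:
```python
from plan import *
dk("yellow")
```

```text
t 37.12 s,t,n mm [59.7 36.7 20.1] F s,t,n [11.5 -0.8  7.9] w 0.262
```

step_arm(rows=[[1,0,-0.001,0,0,0,0],[1,0,-0.002,0,0,0,0],[1,0,-0.002,0,0,0,0]])

```text
clock: 37.37
position: [0.548, -0.0173, 0.063]
ee_rot: [-0.917, 1.586, 1.595]
force: [-8.4, 0.7, 17.4]
width: 0.256
```

Run:
```python
from plan import *
dk("yellow")
```

```text
t 37.37 s,t,n mm [59.2 36.8 20.1] F s,t,n [16.  -0.8 10.8] w 0.256
```

step_arm(rows=[[1,-0.0003,-0.001,0,0,0,0],[1,-0.0003,-0.0016,0,0,0,0],[1,-0.0003,-0.0016,0,0,0,0]])

```text
clock: 37.62
position: [0.5484, -0.0173, 0.0628]
ee_rot: [-0.915, 1.587, 1.596]
force: [-11.1, 0.7, 19.5]
width: 0.259
```

Run:
```python
from plan import *
dk("yellow")
```

```text
t 37.62 s,t,n mm [58.7 36.8 20.2] F s,t,n [19.4 -0.8 11.4] w 0.259
```

step_arm(rows=[[1,-0.001,0.003,0,0,0,0],[1,-0.001,0.003,0,0,0,0],[-0.09,-0.001,0.003,0,0,0,0],[-0.09,-0.001,0.003,0,0,0,0],[-0.09,-0.001,0.003,0,0,0,0],[-0.09,-0.001,0.003,0,0,0,0],[-0.09,-0.01,0.003,0,0,0,0],[-0.09,-0.04,0.003,0,0,0,0],[-0.09,-0.08,0.003,0,0,0,0],[-0.09,-0.13,0.003,0,0,0,0],[-0.09,-0.18,0.003,0,0,0,0],[-0.09,-0.22,0.003,0,0,0,0]])

```text
clock: 38.62
position: [0.6388, -0.0164, 0.2167]
ee_rot: [-0.923, 1.582, 1.59]
force: [1.2, -1.0, 0.0]
width: 0.549
```

Run:
```python
from tfit import *
dk("yellow")
d,T,P=shot("w15")
tfit("w15","yellow");seen("w15","blue"); seen("w15","yellow")
d=cams.get_image("side");cv2.imwrite("pics/s15.png",cv2.resize(d["pixels"][60:220,200:420],None,fx=3.4,fy=3.4,interpolation=cv2.INTER_CUBIC)[:,:,::-1])
```

```text
t 38.62 s,t,n mm [ 57.3  36.6 198.6] F s,t,n [-1.   1.   0.6] w 0.549
yellow plane resid slopes deg [-0.06  0.13] n offs mm 2.06 13302
 s 0.06 t [-0.0783  0.0787] s 0.07 t [-0.0788  0.0794] s 0.08 t [-0.0782  0.0791] s 0.09 t [-0.078   0.0787] s 0.1 t [-0.0779  0.0785] s 0.11 t [-0.0781  0.0791] s 0.12 t [-0.0783  0.0787] s 0.13 t [-0.0774  0.0783]
 t -0.06 s [0.0055 0.1358]
 t -0.03 s [0.006  0.1358]
 t 0 s [0.0054 0.1349]
 t 0.03 s [0.0053 0.1349]
 t 0.06 s [0.0051 0.1349]
 white s [0.0574 0.0764] t [-0.0517 -0.0234] 258
 red s [0.0154 0.0247] t [-0.0284 -0.0255] n [0.0152 0.031 ] 33
blue 0.037 module top [59.5 37.1] [45.2 25.7] 0.8 n 0.0513 tilt [  0.5 -10. ]
yellow -0.037 module top [ 46.4 -37.2] [44.8 24.2] 0.3 n 0.0515 tilt [-1.1 -3.5]
yellow 0.037 module top [60.3 37.6] [44.7 23.6] 0.5 n 0.0521 tilt [-0.6  0.2]
```

View pics/w15.png

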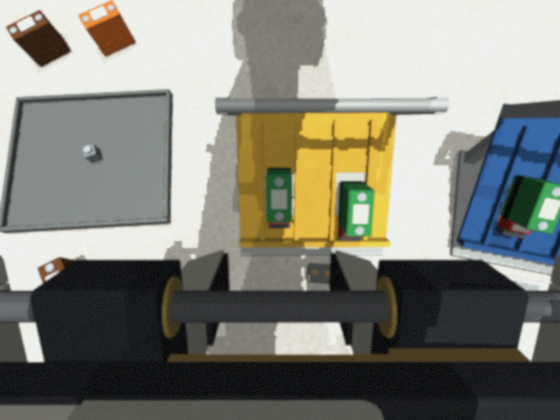

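View pics/s15.png

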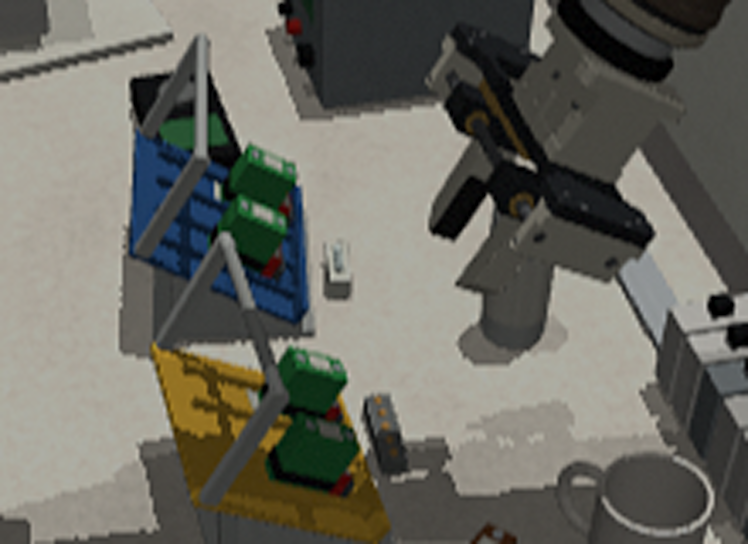

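step_arm(rows=[[-0.09,0,0,0,0,0,0],[-0.09,0,0,0,0,0,0],[-0.09,0,0,0,0,0,0],[-0.09,0,0,0,0,0,0],[-0.09,0,0,0,0,0,0],[-0.09,0,0,0,0,0,0]])

```text
clock: 39.22
position: [0.6369, -0.0163, 0.2129]
ee_rot: [-0.92, 1.584, 1.593]
force: [-0.5, -0.1, -0.8]
width: 0.547
```

```bash
python3 -c "
from cell import arm,status
o=status.observe();print(o['clock'],o['force'],abs(o['dq']).max())
print(arm.sign_off())"
```

```text
39.2167 [-0.54200088 -0.13746326 -0.83468414] 0.0046651877059248805
the job is handed in; nothing more can be done
None
```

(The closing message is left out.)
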